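# True up the knife sharpener

## Robot

A 7-joint arm with a two-finger parallel gripper is mounted at the origin on a cart in front of the work surface, level with it; the furniture and walls round the work are solid. World frame = base frame: x ahead of the robot, y to its left, z up, the work surface at z = 0. Lengths are in mm, angles in degrees, forces in N, time in s.
With the tool pointing down it reaches from about 425 to 875 mm from the base axis. Payload 8.4 kg.
Tool frame: the origin (TCP) lies between the finger pads; the fingertips stand 19 mm ahead of it and the grasp point (between the pads) is the TCP (bot.tips_ahead is the distance from the TCP to the fingertips, in mm); z points along the fingers, y is the line along which they close (so a half turn about z gives the same grasp; the last joint's range is limited). The gripper opens to 85 mm and grips with 20 to 120 N. Pads are 22 mm wide; open, the fingers measure 114 mm over their backs; the gripper's body (76 mm by 85 mm) begins 54 mm behind the grasp point. The pads swing forward as they close: fully open they stand 13 mm farther back than shut.
Start: joints at [64.274, 19.091, 2.286, 83.961, -0.768, 76.965, -3.352], TCP at [222.738, -610.615, 219.708] pointing down, gripper open.
Joint ranges: [-147.57, 147.57], [-21.85, 119.76], [-74.77, 79.35], [14.55, 137.4], [-85.83, 265.84], [4.83, 119.75], [-152.11, 152.11]. Speed limits (degrees/s): [127.2, 127.2, 159.86, 159.86, 180, 180, 180].

## Interface

Orientations are given as a 3x3 rotation matrix whose columns are the frame's x, y, z axes.
In Python, from station import bot gives the robot as it stands. The module is installed in compiled form; this text tells all that it offers.
- The arm moves only by the tool step_arm, never from a script. Its argument "commands" is a list that holds one entry, the list of rows, each a list of 6 numbers: the shift along the tool's x, y, z in cm, then the turn, a rotation vector about the tool's x, y, z in degrees. A call has 1 to 10 rows; each row is the pose to reach, as a shift and turn from the pose commanded when the call began, along the tool's axes at that moment; what a row does not reach only later rows make up. A row lasts 1/12 s, in which the tool goes at most 41.7 mm and 7.16 degrees, less where a joint would pass 70% of its speed; a pose out of reach is approached as far as the arm can. A call with a gripper value outside its range is refused whole. "hand" is the opening, from 0 (shut) to 1 (fully open), set as the call begins (left out, the last holds). The fingers move at their own pace and stop on an object; "squeeze" is the grip in N (left out, the last holds). Time passes only in rows, so rows that repeat a pose let the fingers close. It gives the time, the measured TCP pose, the force, the opening and the grip force at its end, in the units of the state.
- bot.get_obs(): the state, without advancing time (a new reading comes with each control period).
- bot.read_camera(name): name is "side" or "top"; returns a dict with "pixels" (480x640x3 uint8, blue, green, red), "fx", "fy", "cx", "cy" (pixels), "position" and "rotation" of the camera in the world. Camera axes: x right, y down, z forward; pixel columns grow to the right and rows downward; lengths in mm; the calibration is good to about 2 mm. A picture is of the moment at which its call begins. There is no depth.
- bot.sign_off(): hands the job in; it is judged then, once.
The state is a dict: "clock": time; "joint_positions": joint angles; "joint_vel": joint speeds; "joint_efforts": joint torques, N m; "eef_pos": TCP position; "eef_rot": TCP orientation; "contact_force": force on the tool from outside, world axes, zero at the start; "wrist_torque": the same for the moment, N m; "finger_gap": finger opening in mm; "gripper_force": force on a finger pad.
Only numpy, scipy, OpenCV 4.12 (cv2) and the standard library are available. Lean on these libraries where they do the work, as an engineer would, in place of code of your own. Each camera call takes 0.05 s, during which the arm holds its last target. There are 200 camera calls.

## Task

The knife sharpener has tripped because of a wheel with an off-centre mass. Sort the sharpening wheels of the wooden rack on the balancing stand, where a wheel whose axle is set down gently across the two knife edges and let go stays put if it is true but rolls round if it has a heavy side: every heavy one belongs in the roasting tin, one true wheel in the sharpener's two saddles, and any other true one standing in a trough of the rack. Once the heavy wheels are out and the true one is in, take the stylus, press the recessed reset button on the sharpener's front fully in for a moment, and lay the stylus back on the cork mat; do not shift the mug, the glass or the food tin.

Things in the scene. Friction and masses are not known exactly. Their poses are not given: they have to be found in the camera images.
- wheel_1: grey stone sharpening wheel, 80 mm across, 22 mm thick, on a level steel axle 10 mm thick, 58 mm long (18 mm bare beyond each face); 0.25 kg. Origin at its centre, x along the axle, yellow mark at its +z, upward at the start. Stands on its rim in the rack; take it by the rim from above, across its thickness (flange 27 mm round the axle). Some wheels have a hidden heavy side
- wheel_2: sharpening wheel like wheel_1: all look alike. A heavy wheel's centre of mass lies about 6 mm off the axle, at the start neither near the top nor near the bottom; a true wheel's lies on the axle. (The rules call a wheel's hidden iron core wheel_1_c3 and so on: it sits on the axle or 22 mm off it)
- wheel_3: sharpening wheel like wheel_1. Carry it low: 0.69 m ahead of the robot the wall units overhang the worktop, 0.50 m above it, and the wrist must keep clear of them
- wheel_4: sharpening wheel like wheel_1
- wheel_rack: fixed low wooden rack 156 x 176 mm with two troughs, each of two dowels along its x, centred at y = -43 and +43 mm; a wheel stands on its rim between the dowels of a trough, axle along the rack's x, two to a trough (x = -37.5 and +37.5 mm), its centre then 60 mm above the worktop. Origin at the centre of its underside
- stand: fixed balancing stand, blue base 72 x 130 mm, two upright blades whose level top edges (116 mm long, 3 mm wide) run along its y at x = -20 and +20 mm, 75 mm above the worktop, with 8 mm pins at the ends. A wheel hangs between the blades, its axle along the stand's x across both edges, centre 80 mm above the worktop. Origin at the centre of its underside
- stand_edges (a point): the point midway between the two knife edges, at edge height (75 mm); axes as the stand's. A wheel with a heavy side, let go here, rolls a quarter turn or so (some 8 mm along the edges, swinging for a few seconds) until that side is down; a true wheel stays put
- sharpener: fixed electric knife sharpener, base 170 x 196 mm; white motor housing 95 mm high on its left (+y) half, on its right half two aluminium saddles 41 mm apart whose open V notches take a wheel's axle along the sharpener's y. Front faces its -x. Origin at the centre of its underside
- saddle (a point): where the centre of a wheel lies when its axle rests in both saddles, 75 mm above the worktop; axes as the sharpener's. The V notches open upward 8 mm either side and centre the axle.
- reset_hole (a point): centre of the mouth of the 16 mm wide square recess in the grey front panel of the motor housing, 50 mm above the worktop; axes as the sharpener's: the recess goes in along its +x. The red face of the reset button lies 10 mm deep in it.
- reset_button (a joint): travel of the red spring reset button: 0 released, 0.005 m fully in (its stop); needs 1.5 N to start and 4 N at the stop, springs back by itself
- reject_tin: loose dark steel roasting tin for rejected wheels, 210 (x) x 134 (y) mm, 45 mm high, walls and floor 3 mm, a small loop handle on each short side; holds two wheels one behind the other along its x (50 mm either side of the middle, axles along x). Origin at the centre of its underside.
- cork_mat: fixed cork mat 90 (x) x 160 (y) mm, 4 mm thick, where the stylus lies. Origin at the centre of its underside.
- stylus: loose stylus: square orange handle 76 x 16 x 16 mm, then a steel pin 5 mm in diameter; 40 g, 128 mm long. Origin at the middle of the handle; x along it towards the pin, whose tip is 90 mm from the origin. Lies flat, its axis 8 mm above what it lies on.
- stylus_tip (a point): tip of the stylus pin
- mug: striped mug with coffee, 90 mm high; a bystander, leave it where it is
- water_glass: drinking glass, 81 mm wide and 92 mm high; a bystander
- tuna_tin: food tin, 75 mm wide; a bystander

How it is judged:
By the outcome, as a careful person would: the job done as asked, in the order asked, and still so for the second after the job is handed in, with the robot touching nothing.
Of wheel_1, wheel_2, wheel_3, wheel_4 only 3 to 4 are there at a start; the rules pass over those that are not, and their reading is None.
At some moment in a run one of stylus, reject_tin may be knocked a few centimetres aside while the robot is not near it.
It also fails if it takes over 210 s, if anything falls off the work surface, if the arm or the gripper's body presses on something with over 40 N, if the wrist force passes 120 N, or if a joint passes its speed limit or range.

## Working session

There is one attempt and no reset: what is moved stays moved. The work goes in short steps, Python scripts to look and compute and a tool call to move; the robot and the scene stay as the last step left them, time stands still between calls to the robot, and variables do not carry over. Pictures are saved under pics/ and viewed, at most 14 in all, crops included, and the job is handed in when it is done.

Besides the shell and the picture viewer there is one more tool, called as name(argument=value, ...) on one line, values as JSON. step_arm: Moves the arm, as the interface text tells. Its arguments: {"type":"object","properties":{"commands":{"type":"array"},"hand":{"type":"number"},"squeeze":{"type":"number"}},"required":["commands"]}

```bash
mkdir -p pics
cat > h.py <<'E'
import numpy as np, cv2
from station import bot
def cam(n,save=None):
    c=bot.read_camera(n)
    if save: cv2.imwrite(f'pics/{save}.png',c['pixels'])
    return c
def ray(c,u,v):
    d=np.array([(u-c['cx'])/c['fx'],(v-c['cy'])/c['fy'],1.]); R=np.array(c['rotation'])
    return np.array(c['position']),R@d
def onz(c,u,v,z):
    p,d=ray(c,u,v); return (p+d*(z-p[2])/d[2])
def proj(c,P):
    q=np.array(c['rotation']).T@(np.array(P)-np.array(c['position'])); return c['fx']*q[0]/q[2]+c['cx'],c['fy']*q[1]/q[2]+c['cy']
E
python3 - <<'E'
from h import *
for n in('top','side'):
    c=cam(n,n+'0');print(n,c['fx'],c['cx'],c['cy'],np.round(c['position'],1),np.round(c['rotation'],3).tolist())
o=bot.get_obs();print(o)
E
```

```text
top 460.4700901453535 311.33559585541263 230.9665713713204 [ 505.    32.9 1124.4] [[-0.025, -0.998, 0.06], [-1.0, 0.025, 0.01], [-0.012, -0.06, -0.998]]
side 460.3997728160523 324.7152491651105 234.13422574145167 [  73.2 1025.   822.2] [[-0.898, -0.266, 0.35], [-0.439, 0.506, -0.743], [0.021, -0.82, -0.571]]
{'clock': 0.1, 'joint_positions': array([64.27398702, 19.12805071,  2.28398461, 84.00592177, -0.76739484,
       76.96311961, -3.35106713]), 'joint_vel': array([-0.06606253, -0.09391157,  0.00730899, -0.13533345,  0.03971304,
       -0.00158377, -0.0135312 ]), 'joint_efforts': array([ 3.46917761e-03, -6.60010958e+01,  1.36992574e+00, -4.06475365e+01,
        1.71540765e-02,  8.88705777e-03, -1.03782047e-04]), 'eef_pos': array([ 222.60185009, -610.25455213,  218.90681093]), 'eef_rot': array([[ 9.39437113e-01,  3.42720838e-01, -5.81281524e-04],
       [ 3.42721317e-01, -9.39436211e-01,  1.30523185e-03],
       [-9.87467591e-05, -1.42540081e-03, -9.99998979e-01]]), 'contact_force': array([-0.43961775,  0.53514184,  0.86109336]), 'wrist_torque': array([-0.01468582, -0.03265976,  0.01132543]), 'gripper_force': 0.0, 'finger_gap': 85.24205090857039}
```

View pics/top0.png

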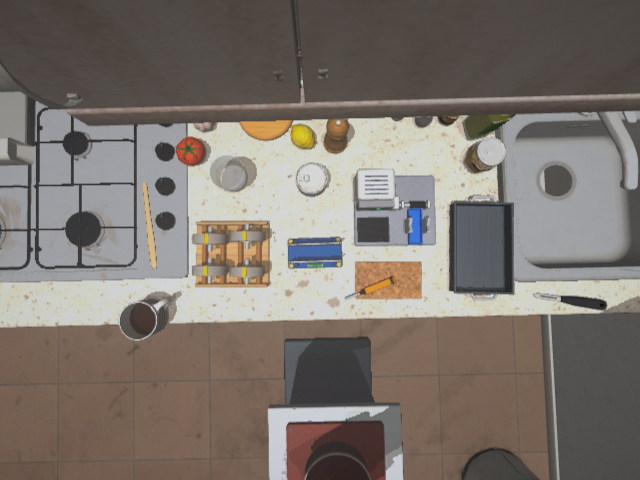

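View pics/side0.png

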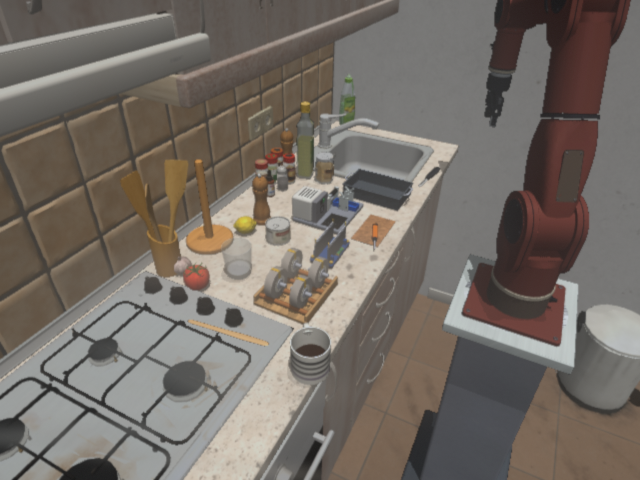

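Run:
```python
import cv2
a=cv2.imread('pics/top0.png')
cv2.imwrite('pics/c1.png',cv2.resize(a[155:305,185:355],None,fx=4.7,fy=4,interpolation=cv2.INTER_CUBIC)[:600,:800])
cv2.imwrite('pics/c2.png',cv2.resize(a[160:305,340:520],None,fx=4,fy=4,interpolation=cv2.INTER_CUBIC)[:600,:800])
```

```text
(no output)
```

View pics/c1.png

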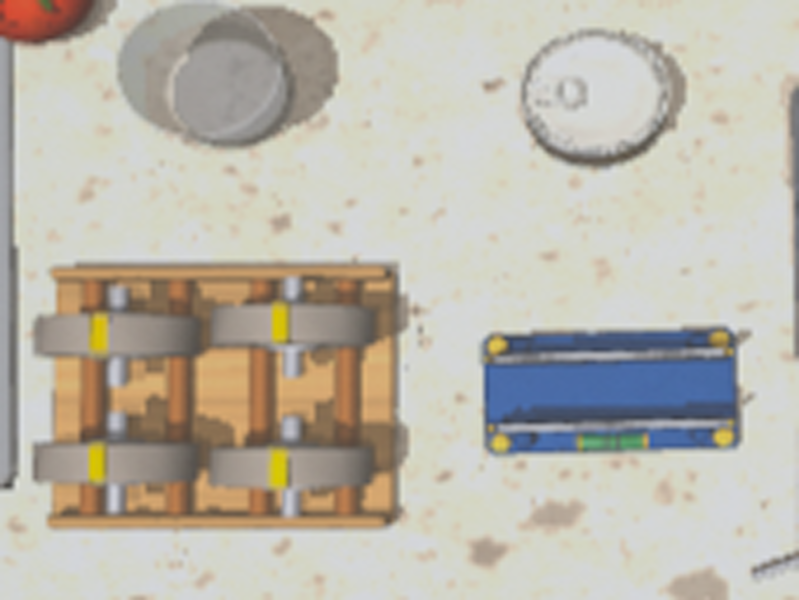

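View pics/c2.png

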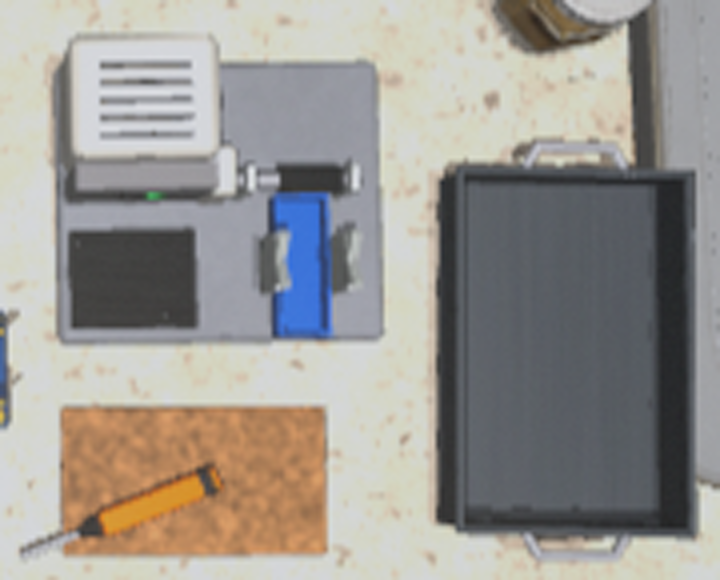

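Run:
```python
from h import *
c=cam('top');a=c['pixels'];hsv=cv2.cvtColor(a,cv2.COLOR_BGR2HSV)
def comps(m,amin=8):
    n,l,s,ct=cv2.connectedComponentsWithStats(m.astype(np.uint8)); return [(s[i],ct[i],l==i) for i in range(1,n) if s[i][4]>=amin]
H,S,V=[hsv[...,i].astype(int) for i in range(3)]
m=(abs(H-28)<5)&(S>180)&(V>120); m[:, :190]=0;m[:,355:]=0;m[:215]=0;m[300:]=0
for s,ct,l in comps(m,4): print('yel',s,np.round(ct,1),'z100',np.round(onz(c,*ct,100)[:2],1),'z75',np.round(onz(c,*ct,75)[:2],1))
m=(abs(H-110)<12)&(S>130)&(V>70)
for s,ct,l in comps(m,60):
    r=cv2.minAreaRect(np.argwhere(l)[:,::-1].astype(np.float32)); print('blue',s,[np.round(onz(c,*p,10)[:2],1).tolist() for p in cv2.boxPoints(r)], r)
m=(abs(H-16)<6)&(S>190)&(V>140)
for s,ct,l in comps(m,40):
    r=cv2.minAreaRect(np.argwhere(l)[:,::-1].astype(np.float32)); print('or',s,np.round(onz(c,*ct,12)[:2],1),[np.round(onz(c,*p,12)[:2],1).tolist() for p in cv2.boxPoints(r)])
f1=lambda u,v:(185+u/4.7-.4,155+v/4-.4)
f2=lambda u,v:(340+u/4-.4,160+v/4-.4)
P=lambda n,p,z:print(n,np.round(onz(c,*p,z)[:2],1))
for u,v in((52,265),(397,265),(397,525),(52,525)):P('rack',f1(u,v),25)
for u,v in((487,357),(738,347),(738,421),(487,432)):P('blade',f1(u,v),75)
for u,v in((57,62),(378,62),(383,340),(62,342)):P('shbase',f2(u,v),10)
for u,v in((275,262),(347,257)):P('saddle',f2(u,v),75)
P('green',f2(154,194),80);P('housing front L',f2(72,158),95);P('housing front R',f2(215,158),95);P('plate',f2(68,328),10)
for u,v in((458,168),(694,172),(694,535),(458,530)):P('tin',f2(u,v),45)
for u,v in((62,407),(326,407),(326,554),(62,554)):P('mat',f2(u,v),4)
P('tip',f2(22,553),10);P('mug',(140,318),90)
```

```text
yel [243 232   3   8  24] [244.  235.5] z100 [560.2 193.9] z75 [561.5 197.8]
yel [204 235   4   7  18] [205.3 238.2] z100 [556.4 280.4] z75 [557.6 286.5]
yel [204 267   3   8  24] [205.  270.5] z100 [484.5 282. ] z75 [483.9 288. ]
yel [243 268   3   8  23] [244.  271.7] z100 [479.8 195.2] z75 [479.2 199.2]
blue [408 208  15  36 442] [[621.6, -190.9], [621.9, -224.2], [536.0, -223.9], [535.6, -190.7]] ((415.2503356933594, 225.50892639160156), (35.441688537597656, 13.74123764038086), 87.95458984375)
blue [288 246  53  14 508] [[534.4, 101.9], [537.0, -23.8], [507.7, -24.3], [505.1, 101.2]] ((314.17626953125, 251.87832641601562), (12.123846054077148, 51.94636535644531), 87.39744567871094)
or [365 279  26  14 145] [ 436.3 -111.3] [[431.8, -79.5], [453.3, -137.6], [440.8, -142.2], [419.3, -84.0]]
rack [602.4 321.4]
rack [597.8 144.9]
rack [442.8 147.9]
rack [447.  322.9]
blade [539.9  97.1]
blade [542.5 -24.7]
blade [500.5 -23.5]
blade [497.2  98. ]
shbase [705.7 -62.8]
shbase [ 700.5 -257.9]
shbase [ 531.3 -254. ]
shbase [535.  -60.6]
saddle [ 575.7 -177.8]
saddle [ 577.5 -218.8]
green [ 615.9 -109.6]
housing front L [635.8 -62.2]
housing front R [ 633.7 -142.3]
plate [543.3 -64.5]
tin [ 630.3 -293. ]
tin [ 624.3 -430.7]
tin [ 413.1 -420. ]
tin [ 419.2 -283.9]
mat [495.7 -59.9]
mat [ 491.8 -219.5]
mat [ 403.5 -216.1]
mat [407.2 -57.2]
tip [408.9 -32.8]
mug [382.  431.2]
```

step_arm(commands=[[[36.6,-19.6,-3.1,0,0,-70],[36.6,-19.6,-3.1,0,0,-70],[36.6,-19.6,-3.1,0,0,-70],[36.6,-19.6,-3.1,0,0,-70],[36.6,-19.6,-3.1,0,0,-70],[36.6,-19.6,-3.1,0,0,-70],[36.6,-19.6,-3.1,0,0,-70],[36.6,-19.6,-3.1,0,0,-70],[36.6,-19.6,-3.1,0,0,-70],[36.6,-19.6,-3.1,0,0,-70]]], hand=0.6)

```text
clock: 0.98
eef_pos: [500.3, -299.3, 250.9]
eef_rot: [[-0.007, 1.0, -0.0], [1.0, 0.007, -0.0], [-0.0, -0.0, -1.0]]
contact_force: [0.8, -0.8, 0.0]
finger_gap: 51.2
gripper_force: 0.0
```

step_arm(commands=[[[33,-1,3,0,0,0],[33,-1,3,0,0,0],[33,-1,3,0,0,0],[33,-1,3,0,0,0],[33,-1,3,0,0,0],[33,-1,3,0,0,0],[33,-1,3,0,0,0],[33,-1,3,0,0,0],[33,-1,3,0,0,0],[33,-1,3,0,0,0]]])

```text
clock: 1.82
eef_pos: [488.7, 31.3, 220.7]
eef_rot: [[-0.006, 1.0, -0.0], [1.0, 0.006, 0.0], [0.0, -0.0, -1.0]]
contact_force: [-0.1, -0.4, -0.7]
finger_gap: 51.0
gripper_force: 0.0
```

step_arm(commands=[[[16.4,-1,4,0,0,0],[16.4,-1,4,0,0,0],[16.4,-1,4,0,0,0],[16.4,-1,4,0,0,0],[16.4,-1,4,0,0,0],[16.4,-1,4,0,0,0],[16.4,-1,4,0,0,0]]])

```text
clock: 2.4
eef_pos: [479.6, 191.4, 180.5]
eef_rot: [[0.001, 1.0, -0.001], [1.0, -0.001, -0.001], [-0.001, -0.001, -1.0]]
contact_force: [0.3, -0.5, -0.4]
finger_gap: 51.3
gripper_force: 0.0
```

Run:
```python
from h import *
c=cam('top');s=cam('side')
o=bot.get_obs();print(o['eef_pos'],o['contact_force'])
print(proj(s,(480,195,100)),proj(s,o['eef_pos']))
x=cv2.resize(s['pixels'][190:340,220:400],None,fx=4,fy=4,interpolation=cv2.INTER_CUBIC);cv2.imwrite('pics/s1.png',x)
```

```text
[479.92960942 190.65491082 180.80125944] [-0.04432546 -0.30748076 -0.45808403]
(np.float64(318.323323818188), np.float64(259.43789213518056)) (np.float64(319.5767837190329), np.float64(232.457368925053))
```

View pics/s1.png

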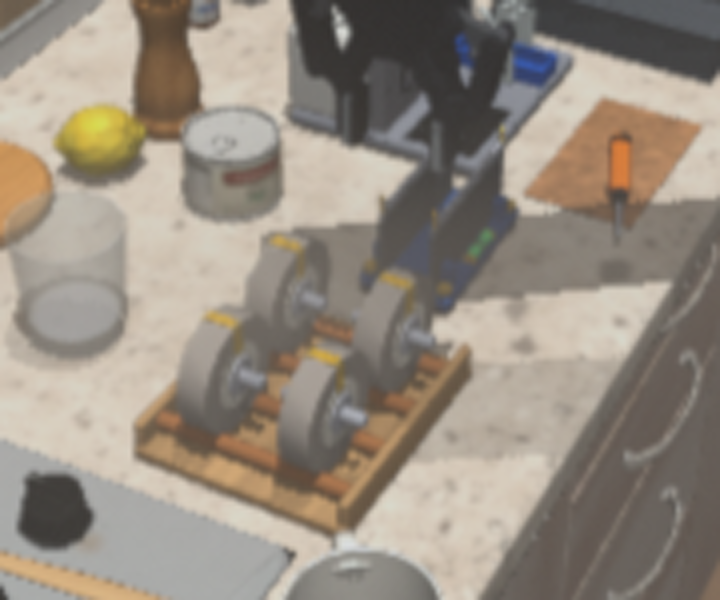

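step_arm(commands=[[[0.4,0,4,0,0,0],[0.4,0,8,0,0,0],[0.4,0,8.9,0,0,0],[0.4,0,8.9,0,0,0],[0.4,0,8.9,0,0,0],[0.4,0,8.9,0,0,0]]])

```text
clock: 3.0
eef_pos: [480.6, 197.0, 94.0]
eef_rot: [[0.0, 1.0, 0.003], [1.0, -0.0, 0.001], [0.001, 0.003, -1.0]]
contact_force: [-0.5, -0.3, 0.3]
finger_gap: 51.4
gripper_force: 0.0
```

step_arm(commands=[[[0,0,0,0,0,0],[0,0,0,0,0,0],[0,0,0,0,0,0],[0,0,0,0,0,0],[0,0,0,0,0,0],[0,0,0,0,0,0],[0,0,0,0,0,0]]], hand=0, squeeze=40)

```text
clock: 3.58
eef_pos: [479.1, 196.9, 91.8]
eef_rot: [[-0.001, 1.0, -0.0], [1.0, 0.001, 0.0], [0.0, -0.0, -1.0]]
contact_force: [0.9, 0.3, 0.8]
finger_gap: 0.1
gripper_force: 0.0
```

Run:
```python
from h import *
s=cam('side')
o=bot.get_obs();print(o['eef_pos'],o['finger_gap'])
x=cv2.resize(s['pixels'][190:340,220:400],None,fx=4,fy=4,interpolation=cv2.INTER_CUBIC);cv2.imwrite('pics/s2.png',x)
```

```text
[479.01504464 196.93910669  91.7110821 ] -0.2619309539074654
```

View pics/s2.png

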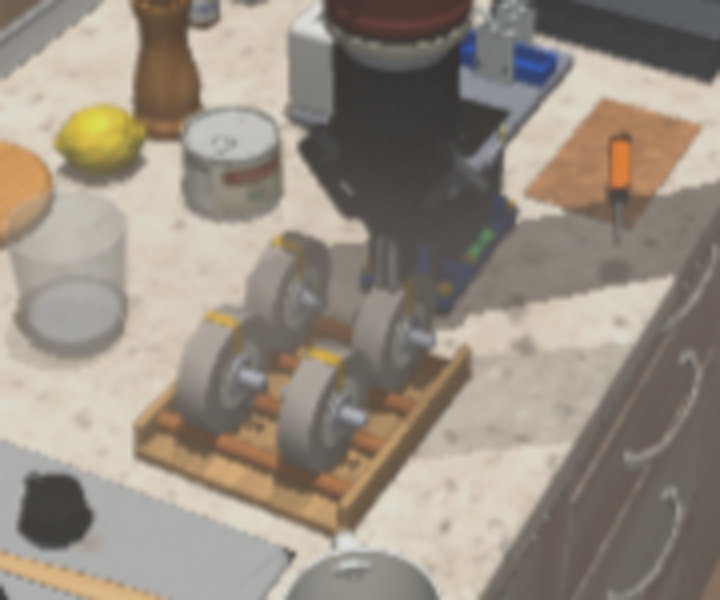

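Run:
```python
from h import *
s=cam('side');t=cam('top')
f=lambda p:((p[0]-220)*4,(p[1]-190)*4)
for z in(73,92,120,200):print(z,f(proj(s,(479,197,z))),proj(t,(479,197,z)))
print(f(proj(s,(480,195,100))))
print(np.linalg.norm(s['rotation'],axis=0))
y=cv2.resize(t['pixels'][190:310,180:360],None,fx=4,fy=4,interpolation=cv2.INTER_CUBIC);cv2.imwrite('pics/t2.png',y)
```

```text
73 (np.float64(392.73651322943033), np.float64(313.0128976759497)) (np.float64(245.0627131628253), np.float64(271.6759088299359))
92 (np.float64(393.12112220403446), np.float64(289.81813764166895)) (np.float64(243.74372533116383), np.float64(271.9188853631678))
120 (np.float64(393.70105728249564), np.float64(254.84377180889533)) (np.float64(241.70901034141625), np.float64(272.29370913519693))
200 (np.float64(395.4499311598943), np.float64(149.37376825983597)) (np.float64(235.2164466796366), np.float64(273.48973276214696))
(np.float64(393.29329527275195), np.float64(277.75156854072225))
[1. 1. 1.]
```

View pics/t2.png

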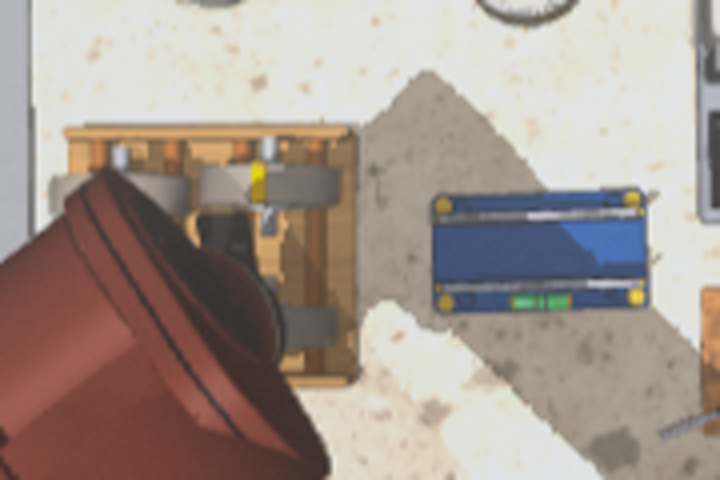

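step_arm(commands=[[[0,0,0,0,0,0],[0,0,0,0,0,0],[0,0,0,0,0,0],[0,0,0,0,0,0],[0,0,0,0,0,0],[0,0,0,0,0,0],[0,0,0,0,0,0],[0,0,0,0,0,0]]], hand=0.6)

```text
clock: 4.4
eef_pos: [479.1, 196.9, 91.7]
eef_rot: [[-0.001, 1.0, -0.0], [1.0, 0.001, 0.0], [0.0, -0.0, -1.0]]
contact_force: [-0.1, -0.0, -0.4]
finger_gap: 51.0
gripper_force: 0.0
```

Run:
```python
from h import *
s=cam('side');print(bot.tips_ahead)
o=bot.get_obs();print(o['eef_pos'],o['finger_gap'],o['contact_force'])
x=cv2.resize(s['pixels'][210:300,280:355],None,fx=8,fy=6.6,interpolation=cv2.INTER_CUBIC);cv2.imwrite('pics/s3.png',x)
```

```text
19.0
[479.05674154 196.92636056  91.74134912] 51.02455675033363 [-0.18354473  0.65905424  0.0208209 ]
```

View pics/s3.png

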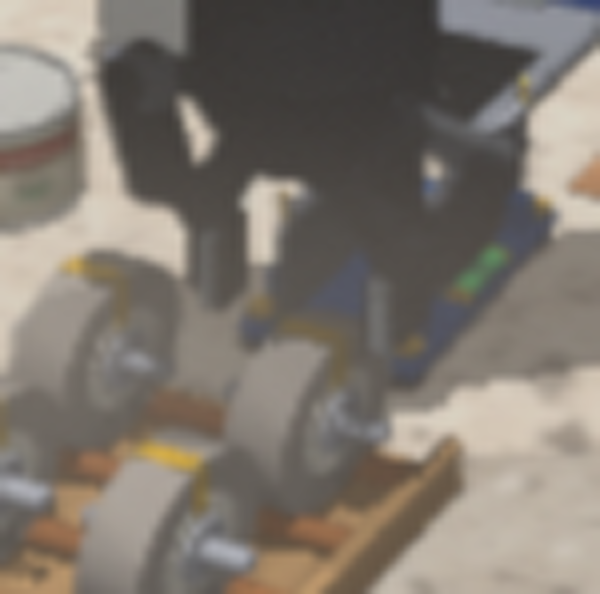

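Run:
```python
from h import *
s=cam('side')
f=lambda p:(round((p[0]-280)*8),round((p[1]-210)*6.6))
for y in(197,180,170,160):
  for z in(73,85,95):print(y,z,f(proj(s,(508,y,z))),f(proj(s,(450,y,z))))
# triangulate mark
t=bot.read_camera('top')
for (u,v),(a,b) in [((244,271.7),(280+300/8,210+328/6.6)),((244,235.5),(280+85/8,210+266/6.6)),((205,270.5),(280+165/8,210+457/6.6))]:
  p,d=ray(t,u,v);q,e=ray(s,a,b);k=np.linalg.lstsq(np.c_[d,-e],q-p,rcond=None)[0];print(p+d*k[0],q+e*k[1])
```

```text
197 73 (226, 363) (387, 406)
197 85 (226, 339) (388, 382)
197 95 (226, 319) (388, 362)
180 73 (250, 339) (410, 382)
180 85 (250, 315) (411, 358)
180 95 (250, 295) (412, 337)
170 73 (264, 325) (423, 368)
170 85 (264, 302) (424, 344)
170 95 (264, 282) (425, 323)
160 73 (278, 312) (436, 353)
160 85 (278, 288) (437, 330)
160 95 (278, 268) (438, 309)
[479.65396019 195.26549121  99.27539536] [481.729786   196.20388554  99.37270581]
[560.14881508 193.83134819 100.19239799] [561.15018174 194.30767833 100.32116206]
[484.42145285 282.31424846  98.51331767] [483.89743057 282.07174597  98.46487096]
```

step_arm(commands=[[[-0.1,0.1,0.7,0,0,0],[-0.1,0.1,1.4,0,0,0],[-0.1,0.1,2.0,0,0,0],[-0.1,0.1,2.0,0,0,0],[-0.1,0.1,2.0,0,0,0]]])

```text
clock: 4.97
eef_pos: [479.5, 195.8, 71.0]
eef_rot: [[-0.001, 1.0, -0.001], [1.0, 0.001, -0.0], [-0.0, -0.001, -1.0]]
contact_force: [0.4, -0.5, -0.0]
finger_gap: 51.4
gripper_force: 0.0
```

Run:
```python
from h import *
s=cam('side')
o=bot.get_obs();print(o['eef_pos'],o['finger_gap'],o['contact_force'])
x=cv2.resize(s['pixels'][210:300,280:355],None,fx=8,fy=6.6,interpolation=cv2.INTER_CUBIC);cv2.imwrite('pics/s4.png',x)
```

```text
[479.86933775 196.00458292  71.47976145] 51.093867127450814 [ 0.20356389  0.28500886 -0.29224344]
```

View pics/s4.png

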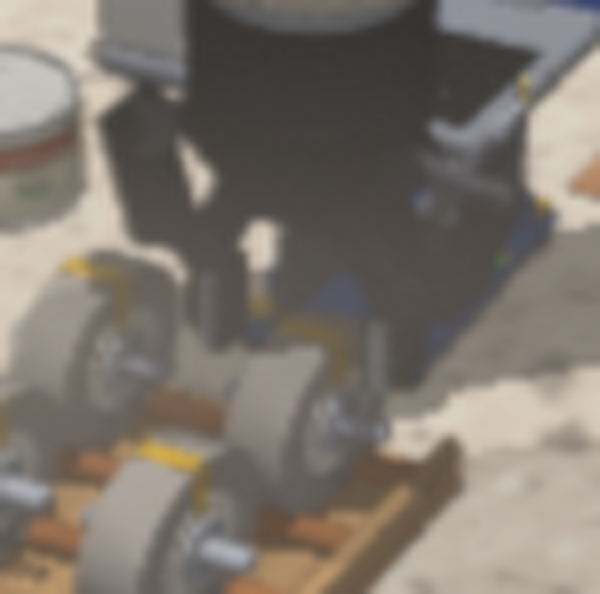

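step_arm(commands=[[[0,0,0,0,0,0],[0,0,0,0,0,0],[0,0,0,0,0,0],[0,0,0,0,0,0],[0,0,0,0,0,0],[0,0,0,0,0,0],[0,0,0,0,0,0]]], hand=0, squeeze=40)

```text
clock: 5.6
eef_pos: [480.3, 196.0, 72.0]
eef_rot: [[-0.001, 1.0, 0.001], [1.0, 0.001, 0.0], [0.0, 0.001, -1.0]]
contact_force: [-1.3, -0.3, 4.8]
finger_gap: 20.7
gripper_force: 42.0
```

step_arm(commands=[[[0,0,-4,0,0,0],[0,0,-8,0,0,0],[0,0,-10.5,0,0,0],[0,0,-10.5,0,0,0],[-4,1,-10.5,0,0,0],[-8,2,-10.5,0,0,0],[-12,3,-10.5,0,0,0],[-15.8,4,-10.5,0,0,0],[-15.8,4.05,-10.5,0,0,0],[-15.8,4.05,-10.5,0,0,0]]])

```text
clock: 6.43
eef_pos: [520.4, 34.9, 175.3]
eef_rot: [[0.005, 1.0, -0.002], [1.0, -0.005, -0.0], [-0.0, -0.002, -1.0]]
contact_force: [-0.5, 0.9, -2.7]
finger_gap: 21.2
gripper_force: 41.3
```

Run:
```python
from h import *
s=cam('side');t=cam('top')
o=bot.get_obs();print(o['eef_pos'],o['finger_gap'],o['contact_force'])
p=o['eef_pos'];print(proj(s,p),proj(t,p))
x=cv2.resize(s['pixels'][140:280,280:400],None,fx=4,fy=4,interpolation=cv2.INTER_CUBIC)
u,v=300,180
y=cv2.resize(t['pixels'][190:330,240:360],None,fx=4,fy=4,interpolation=cv2.INTER_CUBIC);cv2.imwrite('pics/m1.png',np.hstack([x,y])[:,:800])
```

```text
[520.00780637  38.68353391 175.82830985] 20.91938634030747 [-0.51799334  0.28178555 -2.95787676]
(np.float64(331.3081493491091), np.float64(202.0824671062841)) (np.float64(313.7516076683386), np.float64(251.23522798984817))
```

View pics/m1.png

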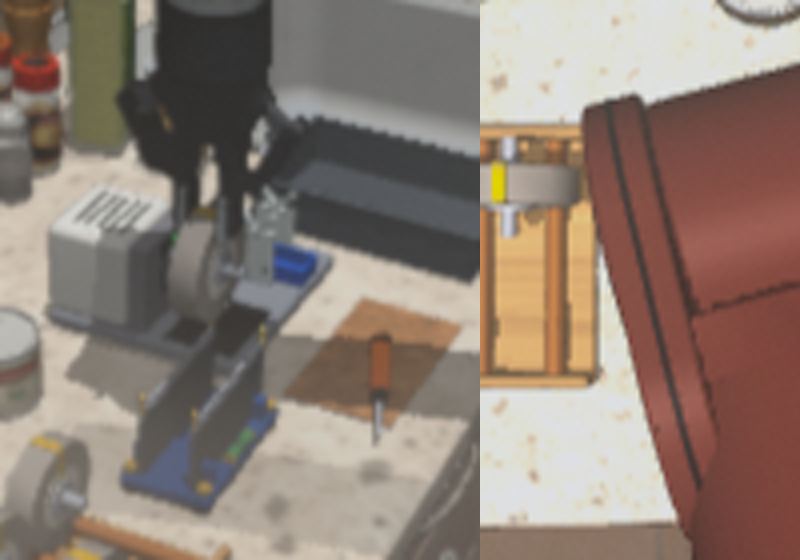

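step_arm(commands=[[[0,0,3,0,0,0],[0,0,5.5,0,0,0],[0,0,6.8,0,0,0],[0,0,7.4,0,0,0],[0,0,7.6,0,0,0],[0,0,7.6,0,0,0],[0,0,7.6,0,0,0]]])

```text
clock: 7.12
eef_pos: [521.3, 38.7, 101.7]
eef_rot: [[-0.002, 1.0, 0.001], [1.0, 0.002, 0.0], [0.0, 0.001, -1.0]]
contact_force: [-0.1, 0.2, -2.0]
finger_gap: 21.3
gripper_force: 41.2
```

step_arm(commands=[[[0,0,0.1,0,0,0],[0,0,0.2,0,0,0],[0,0,0.3,0,0,0],[0,0,0.4,0,0,0],[0,0,0.5,0,0,0],[0,0,0.6,0,0,0],[0,0,0.6,0,0,0],[0,0,0.6,0,0,0]]])

```text
clock: 7.78
eef_pos: [520.6, 38.0, 94.7]
eef_rot: [[-0.001, 1.0, -0.0], [1.0, 0.001, 0.0], [0.0, -0.0, -1.0]]
contact_force: [0.3, -0.5, -3.0]
finger_gap: 21.1
gripper_force: 41.2
```

Still hanging; go down in small steps.

step_arm(commands=[[[0,0,0.05,0,0,0],[0,0,0.1,0,0,0],[0,0,0.15,0,0,0],[0,0,0.2,0,0,0],[0,0,0.2,0,0,0],[0,0,0.2,0,0,0]]])

```text
clock: 8.28
eef_pos: [520.7, 37.9, 92.7]
eef_rot: [[-0.001, 1.0, -0.0], [1.0, 0.001, 0.0], [0.0, -0.0, -1.0]]
contact_force: [-0.2, 0.8, -2.8]
finger_gap: 21.0
gripper_force: 41.2
```

step_arm(commands=[[[0,0,0.05,0,0,0],[0,0,0.1,0,0,0],[0,0,0.1,0,0,0],[0,0,0.1,0,0,0]]])

```text
clock: 8.62
eef_pos: [520.7, 37.9, 91.8]
eef_rot: [[-0.001, 1.0, 0.0], [1.0, 0.001, 0.0], [0.0, 0.0, -1.0]]
contact_force: [0.5, -0.9, -1.2]
finger_gap: 20.9
gripper_force: 41.4
```

step_arm(commands=[[[0,0,0.05,0,0,0],[0,0,0.1,0,0,0],[0,0,0.1,0,0,0],[0,0,0.1,0,0,0]]])

```text
clock: 8.95
eef_pos: [520.9, 38.0, 91.3]
eef_rot: [[-0.001, 1.0, 0.0], [1.0, 0.001, -0.0], [-0.0, 0.0, -1.0]]
contact_force: [-1.1, -0.0, 4.5]
finger_gap: 20.8
gripper_force: 42.2
```

step_arm(commands=[[[0,0,-0.05,0,0,0],[0,0,-0.05,0,0,0],[0,0,-0.05,0,0,0]]], hand=0.3, squeeze=40)

```text
clock: 9.2
eef_pos: [520.8, 37.9, 91.2]
eef_rot: [[-0.001, 1.0, 0.0], [1.0, 0.001, 0.0], [0.0, 0.0, -1.0]]
contact_force: [0.7, -0.3, -0.7]
finger_gap: 25.5
gripper_force: 0.0
```

step_arm(commands=[[[0,0,-0.05,0,0,0],[0,0,-0.05,0,0,0],[0,0,-0.05,0,0,0],[0,0,-0.05,0,0,0],[0,0,-0.05,0,0,0],[0,0,-0.05,0,0,0]]], hand=0.55)

```text
clock: 9.7
eef_pos: [520.6, 37.9, 91.7]
eef_rot: [[-0.001, 1.0, -0.0], [1.0, 0.001, 0.0], [0.0, -0.0, -1.0]]
contact_force: [-0.2, -0.2, -0.2]
finger_gap: 47.0
gripper_force: 0.0
```

step_arm(commands=[[[0,0,-4,0,0,0],[0,0,-8,0,0,0],[0,0,-11,0,0,0],[0,0,-11,0,0,0],[0,0,-11,0,0,0],[0,0,-11,0,0,0],[0,0,-11,0,0,0],[0,0,-11,0,0,0],[0,0,-11,0,0,0],[0,0,-11,0,0,0]]])

```text
clock: 10.53
eef_pos: [520.4, 38.0, 201.1]
eef_rot: [[-0.001, 1.0, -0.001], [1.0, 0.001, 0.0], [0.0, -0.001, -1.0]]
contact_force: [0.5, -0.7, 1.1]
finger_gap: 47.1
gripper_force: 0.0
```

```bash
cat >> h.py <<'E'
def marks(n='side',img=None):
    c=cam(n) if img is None else img; a=c['pixels'];h=cv2.cvtColor(a,cv2.COLOR_BGR2HSV);H,S,V=[h[...,i].astype(int) for i in range(3)]
    m=((abs(H-24)<7)&(S>130)&(V>90)).astype(np.uint8)
    r=[]
    k,l,s,ct=cv2.connectedComponentsWithStats(m)
    for i in range(1,k):
        if s[i][4]>=5 and (n=='top' or (275<ct[i][0]<345 and 200<ct[i][1]<275)): r.append((int(s[i][4]),*np.round(ct[i],1)))
    return r
E
python3 - <<'E'
from h import *
s=cam('side');print(marks('side',s));print(bot.get_obs()['eef_pos'])
for z in(40,80,120):print(proj(s,(520,38,z)))
cv2.imwrite('pics/m2.png',cv2.resize(s['pixels'][170:300,270:400],None,fx=4,fy=4,interpolation=cv2.INTER_CUBIC))
E
```

```text
[(6, np.float64(330.5), np.float64(219.2)), (5, np.float64(291.0), np.float64(250.4)), (6, np.float64(275.2), np.float64(269.3))]
[520.42539028  37.96811777 201.19381295]
(np.float64(330.04526740513836), np.float64(242.24323253903805))
(np.float64(330.432625834565), np.float64(230.87750691847566))
(np.float64(330.83370415343757), np.float64(219.10921745228183))
```

View pics/m2.png

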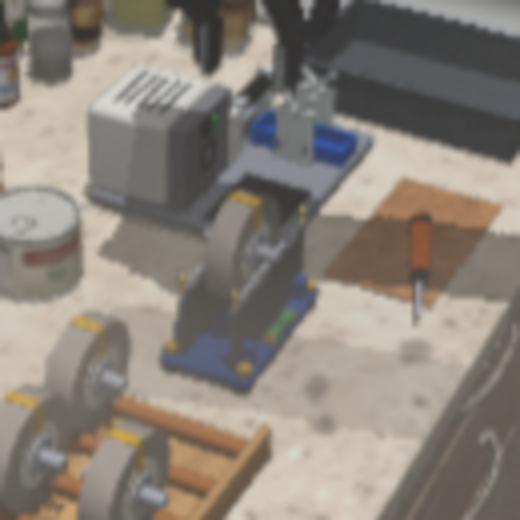

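step_arm(commands=[[[0,0,4,0,0,0],[0,0,8,0,0,0],[0,0,11,0,0,0],[0,0,11,0,0,0],[0,0,11,0,0,0],[0,0,11,0,0,0]]])

```text
clock: 11.08
eef_pos: [521.8, 38.3, 93.5]
eef_rot: [[-0.001, 1.0, 0.002], [1.0, 0.001, 0.0], [0.0, 0.002, -1.0]]
contact_force: [0.4, 0.3, 0.2]
finger_gap: 47.2
gripper_force: 0.0
```

Run:
```python
from h import *
s=cam('side');print(marks('side',s));print(bot.get_obs()['eef_pos'],bot.get_obs()['contact_force'])
```

```text
[(5, np.float64(291.0), np.float64(250.4)), (6, np.float64(275.2), np.float64(269.3))]
[522.2154622   38.29290163  94.02020713] [-0.53844794  0.74135233  0.28034176]
```

step_arm(commands=[[[0,0,0,0,0,0],[0,0,0,0,0,0],[0,0,0,0,0,0],[0,0,0,0,0,0],[0,0,0,0,0,0],[0,0,0,0,0,0]]], hand=0, squeeze=40)

```text
clock: 11.63
eef_pos: [521.9, 38.0, 93.1]
eef_rot: [[-0.001, 1.0, 0.003], [1.0, 0.001, -0.0], [-0.0, 0.003, -1.0]]
contact_force: [0.1, -1.1, 7.1]
finger_gap: 20.9
gripper_force: 44.3
```

step_arm(commands=[[[0,0,-3,0,0,0],[0,0,-7,0,0,0],[0,0,-11,0,0,0],[0,0,-11,0,0,0],[0,0,-11,0,0,0]]])

```text
clock: 12.05
eef_pos: [521.9, 38.1, 203.9]
eef_rot: [[-0.001, 1.0, 0.004], [1.0, 0.001, -0.0], [-0.0, 0.004, -1.0]]
contact_force: [0.1, -0.3, -3.6]
finger_gap: 20.8
gripper_force: 43.1
```

step_arm(commands=[[[-3,0.6,0,0,0,7],[-6,1.3,0,0,0,14],[-9,2,0,0,0,21],[-12,2.7,0,0,0,28],[-15,3.4,0,0,0,35],[-17,4,0,0,0,42],[-19,4.5,0,0,0,49],[-21,5,0,0,0,56],[-23,5.4,0,0,0,63],[-23.5,5.5,0,0,0,70]]])

```text
clock: 12.88
eef_pos: [574.5, -201.1, 199.0]
eef_rot: [[0.943, 0.333, -0.004], [0.333, -0.943, -0.001], [-0.004, -0.001, -1.0]]
contact_force: [-1.0, -0.5, -4.1]
finger_gap: 21.0
gripper_force: 43.1
```

step_arm(commands=[[[0,0,0,0,0,7],[0,0,0,0,0,14],[0,0,0,0,0,21],[0,0,0,0,0,21],[0,0,0,0,0,21],[0,0,0,0,0,21]]])

```text
clock: 13.38
eef_pos: [575.3, -196.8, 200.6]
eef_rot: [[1.0, -0.012, -0.002], [-0.012, -1.0, 0.0], [-0.002, -0.0, -1.0]]
contact_force: [-0.1, 0.4, -2.5]
finger_gap: 20.6
gripper_force: 43.2
```

Run:
```python
from h import *
s=cam('side');t=cam('top');o=bot.get_obs();print(o['eef_pos'],o['eef_rot'][:,0],o['contact_force'])
x=cv2.resize(s['pixels'][140:230,290:390],None,fx=4,fy=4,interpolation=cv2.INTER_CUBIC)
y=cv2.resize(t['pixels'][160:250,340:440],None,fx=4,fy=4,interpolation=cv2.INTER_CUBIC)
cv2.imwrite('pics/m3.png',np.hstack([x,y]))
f=lambda p:(round((p[0]-290)*4),round((p[1]-140)*4))
for q in((576.6,-177,75),(576.6,-218,75),o['eef_pos']):print(f(proj(s,q)))
```

```text
[ 575.56486631 -196.93246532  201.1718558 ] [ 9.99901613e-01 -1.40029333e-02 -8.26528282e-04] [-1.11870574 -0.43247221 -3.60182282]
(212, 218)
(233, 196)
(231, 66)
```

View pics/m3.png

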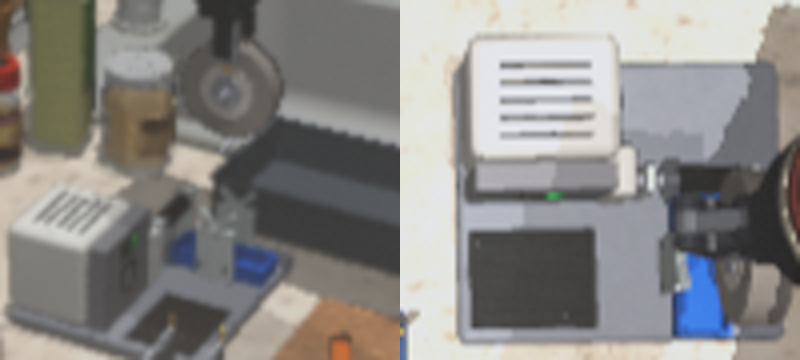

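step_arm(commands=[[[0.1,0,3,0,0,0],[0.1,0,6,0,0,0],[0.1,0,8.5,0,0,0],[0.1,0,9.8,0,0,0],[0.1,0,10.2,0,0,0],[0.1,0,10.4,0,0,0],[0.1,0,10.4,0,0,0]]])

```text
clock: 14.07
eef_pos: [576.4, -197.8, 97.9]
eef_rot: [[1.0, -0.017, -0.001], [-0.017, -1.0, -0.001], [-0.001, 0.001, -1.0]]
contact_force: [-0.6, -3.9, -5.2]
finger_gap: 20.8
gripper_force: 46.3
```

step_arm(commands=[[[0,0,0.1,0,0,0],[0,0,0.2,0,0,0],[0,0,0.3,0,0,0],[0,0,0.4,0,0,0],[0,0,0.5,0,0,0],[0,0,0.5,0,0,0],[0,0,0.5,0,0,0]]])

```text
clock: 14.65
eef_pos: [577.9, -197.7, 93.8]
eef_rot: [[1.0, -0.017, 0.003], [-0.017, -1.0, -0.001], [0.003, 0.001, -1.0]]
contact_force: [0.3, -6.0, -1.1]
finger_gap: 20.9
gripper_force: 46.8
```

step_arm(commands=[[[0,0,0.1,0,0,0],[0,0,0.2,0,0,0],[0,0,0.2,0,0,0],[0,0,0.2,0,0,0]]])

```text
clock: 14.98
eef_pos: [577.9, -197.7, 91.8]
eef_rot: [[1.0, -0.017, 0.003], [-0.017, -1.0, -0.001], [0.003, 0.001, -1.0]]
contact_force: [0.9, -5.4, -0.8]
finger_gap: 20.7
gripper_force: 46.8
```

step_arm(commands=[[[0,0.15,0,0,0,0],[0,0.3,0,0,0,0],[0,0.3,0,0,0,0],[0,0.3,0,0,0,0]]])

```text
clock: 15.32
eef_pos: [576.9, -199.2, 90.6]
eef_rot: [[1.0, -0.016, -0.0], [-0.016, -1.0, 0.001], [-0.0, -0.001, -1.0]]
contact_force: [0.7, -0.2, -2.4]
finger_gap: 21.0
gripper_force: 46.6
```

step_arm(commands=[[[0,0,0.1,0,0,0],[0,0,0.2,0,0,0],[0,0,0.2,0,0,0],[0,0,0.2,0,0,0]]])

```text
clock: 15.65
eef_pos: [576.7, -199.8, 88.5]
eef_rot: [[1.0, -0.017, -0.0], [-0.017, -1.0, 0.0], [-0.0, -0.0, -1.0]]
contact_force: [-0.2, -0.9, -2.6]
finger_gap: 20.4
gripper_force: 46.6
```

step_arm(commands=[[[0,0,0.1,0,0,0],[0,0,0.15,0,0,0],[0,0,0.15,0,0,0],[0,0,0.15,0,0,0]]])

```text
clock: 15.98
eef_pos: [577.0, -200.0, 87.4]
eef_rot: [[1.0, -0.017, 0.0], [-0.017, -1.0, -0.0], [0.0, 0.0, -1.0]]
contact_force: [0.2, 0.6, -2.2]
finger_gap: 21.0
gripper_force: 46.7
```

step_arm(commands=[[[0,0,0.05,0,0,0],[0,0,0.1,0,0,0],[0,0,0.1,0,0,0],[0,0,0.1,0,0,0]]])

```text
clock: 16.32
eef_pos: [577.3, -200.1, 86.7]
eef_rot: [[1.0, -0.017, 0.001], [-0.017, -1.0, -0.0], [0.001, 0.0, -1.0]]
contact_force: [2.7, 0.3, 0.7]
finger_gap: 20.9
gripper_force: 47.1
```

step_arm(commands=[[[0,0,0.05,0,0,0],[0,0,0.1,0,0,0],[0,0,0.1,0,0,0],[0,0,0.1,0,0,0]]])

```text
clock: 16.65
eef_pos: [577.5, -200.0, 86.3]
eef_rot: [[1.0, -0.017, 0.002], [-0.017, -1.0, -0.0], [0.002, 0.0, -1.0]]
contact_force: [0.0, 0.9, 7.8]
finger_gap: 21.0
gripper_force: 47.9
```

step_arm(commands=[[[0,0,0.05,0,0,0],[0,0,0.1,0,0,0],[0,0,0.1,0,0,0],[0,0,0.1,0,0,0]]])

```text
clock: 16.98
eef_pos: [577.7, -200.0, 86.2]
eef_rot: [[1.0, -0.017, 0.002], [-0.017, -1.0, -0.001], [0.002, 0.001, -1.0]]
contact_force: [-2.3, 1.2, 14.2]
finger_gap: 21.1
gripper_force: 48.8
```

step_arm(commands=[[[0,0,-0.2,0,0,0],[0,0,-0.2,0,0,0],[0,0,-0.2,0,0,0]]])

```text
clock: 17.23
eef_pos: [577.2, -200.1, 86.7]
eef_rot: [[1.0, -0.017, 0.001], [-0.017, -1.0, -0.0], [0.001, 0.0, -1.0]]
contact_force: [1.9, 0.5, 5.1]
finger_gap: 21.0
gripper_force: 47.6
```

step_arm(commands=[[[0,0,0,0,0,0],[0,0,0,0,0,0],[0,0,0,0,0,0],[0,0,0,0,0,0],[0,0,0,0,0,0],[0,0,-3,0,0,0],[0,0,-7,0,0,0],[0,0,-11,0,0,0],[0,0,-11,0,0,0],[0,0,-11,0,0,0]]], hand=0.55)

```text
clock: 18.07
eef_pos: [578.3, -200.4, 199.1]
eef_rot: [[1.0, -0.017, 0.005], [-0.017, -1.0, -0.002], [0.005, 0.002, -1.0]]
contact_force: [0.7, 0.1, -0.7]
finger_gap: 46.9
gripper_force: 0.0
```

step_arm(commands=[[[-0.2,-4,0,0,0,-7],[-0.5,-8,0,0,0,-14],[-0.7,-12,0,0,0,-21],[-1,-16,0,0,0,-28],[-1.2,-20,0,0,0,-35],[-1.4,-24,0,0,0,-42],[-1.7,-28,0,0,0,-49],[-2,-32,0,0,0,-56],[-2.2,-36,0,0,0,-63],[-2.4,-39.6,0,0,0,-70]]])

```text
clock: 18.9
eef_pos: [558.1, 198.6, 195.0]
eef_rot: [[0.351, 0.936, -0.002], [0.936, -0.351, -0.0], [-0.001, -0.001, -1.0]]
contact_force: [1.2, 0.1, -0.5]
finger_gap: 47.0
gripper_force: 0.0
```

step_arm(commands=[[[0,0,0,0,0,-7],[0,0,0,0,0,-14],[0,0,0,0,0,-21],[0,0,0,0,0,-21],[0,0,0,0,0,-21],[0,0,0,0,0,-21]]])

```text
clock: 19.4
eef_pos: [559.2, 196.0, 195.5]
eef_rot: [[0.004, 1.0, -0.001], [1.0, -0.004, -0.0], [-0.0, -0.001, -1.0]]
contact_force: [-0.3, -0.2, 0.4]
finger_gap: 46.9
gripper_force: 0.0
```

Run:
```python
from h import *
s=cam('side');t=cam('top');o=bot.get_obs();print(o['eef_pos'],o['eef_rot'][:,0])
h=cv2.cvtColor(t['pixels'],cv2.COLOR_BGR2HSV);m=((abs(h[...,0].astype(int)-28)<5)&(h[...,1]>150)&(h[...,2]>100)).astype(np.uint8);m[:,:350]=0;m[:170]=0;m[260:]=0
k,l,st,ct=cv2.connectedComponentsWithStats(m)
for i in range(1,k):print(st[i][4],ct[i],onz(t,*ct[i],115))
y=cv2.resize(t['pixels'][160:250,340:440],None,fx=4,fy=4,interpolation=cv2.INTER_CUBIC)
x=cv2.resize(s['pixels'][140:230,290:390],None,fx=4,fy=4,interpolation=cv2.INTER_CUBIC)
cv2.imwrite('pics/m4.png',np.hstack([x,y]))
```

```text
[559.30477858 196.08990881 195.9238356 ] [ 2.30450774e-03  9.99997338e-01 -1.13140603e-04]
26 [421.5 223. ] [ 576.91078422 -198.64507065  115.        ]
```

step_arm(commands=[[[-0.1,0.1,4,0,0,0],[-0.1,0.1,8,0,0,0],[-0.1,0.1,11,0,0,0],[-0.1,0.1,12.3,0,0,0],[-0.1,0.1,12.3,0,0,0],[-0.1,0.1,12.3,0,0,0]]])

```text
clock: 20.0
eef_pos: [560.7, 195.7, 74.0]
eef_rot: [[-0.0, 1.0, 0.0], [1.0, 0.0, 0.0], [0.0, 0.0, -1.0]]
contact_force: [0.5, -0.2, 1.6]
finger_gap: 47.1
gripper_force: 0.0
```

step_arm(commands=[[[0,0,0,0,0,0],[0,0,0,0,0,0],[0,0,0,0,0,0],[0,0,0,0,0,0],[0,0,0,0,0,0],[0,0,0,0,0,0]]], hand=0, squeeze=40)

```text
clock: 20.5
eef_pos: [561.8, 196.0, 75.5]
eef_rot: [[-0.001, 1.0, 0.004], [1.0, 0.001, 0.001], [0.001, 0.004, -1.0]]
contact_force: [-0.8, -0.8, 7.2]
finger_gap: 20.8
gripper_force: 42.0
```

step_arm(commands=[[[0,0,-4,0,0,0],[0,0,-8,0,0,0],[0,0,-10.5,0,0,0],[0,0,-10.5,0,0,0],[-4,-1,-10.5,0,0,0],[-8,-2,-10.5,0,0,0],[-12,-3,-10.5,0,0,0],[-15.8,-3.9,-10.5,0,0,0],[-15.8,-3.9,-10.5,0,0,0],[-15.8,-3.9,-10.5,0,0,0]]])

```text
clock: 21.33
eef_pos: [521.0, 33.9, 178.0]
eef_rot: [[0.005, 1.0, -0.0], [1.0, -0.005, -0.002], [-0.002, -0.0, -1.0]]
contact_force: [-0.1, 1.8, -2.6]
finger_gap: 20.7
gripper_force: 40.3
```

step_arm(commands=[[[0,0,3,0,0,0],[0,0,5.5,0,0,0],[0,0,6.8,0,0,0],[0,0,7.5,0,0,0],[0,0,7.7,0,0,0],[0,0,7.8,0,0,0],[0,0,7.8,0,0,0],[0,0,7.8,0,0,0]]])

```text
clock: 22.0
eef_pos: [522.3, 37.6, 101.3]
eef_rot: [[-0.001, 1.0, 0.002], [1.0, 0.001, 0.0], [0.0, 0.002, -1.0]]
contact_force: [0.1, 0.1, -2.6]
finger_gap: 20.9
gripper_force: 40.3
```

step_arm(commands=[[[0,0,0.1,0,0,0],[0,0,0.2,0,0,0],[0,0,0.3,0,0,0],[0,0,0.3,0,0,0],[0,0,0.3,0,0,0]]])

```text
clock: 22.42
eef_pos: [521.5, 37.3, 97.2]
eef_rot: [[-0.001, 1.0, -0.0], [1.0, 0.001, 0.0], [0.0, -0.0, -1.0]]
contact_force: [-0.2, -0.4, -2.4]
finger_gap: 20.6
gripper_force: 40.3
```

step_arm(commands=[[[0,0,0.05,0,0,0],[0,0,0.1,0,0,0],[0,0,0.15,0,0,0],[0,0,0.15,0,0,0],[0,0,0.15,0,0,0]]])

```text
clock: 22.83
eef_pos: [521.5, 37.3, 95.7]
eef_rot: [[-0.001, 1.0, -0.0], [1.0, 0.001, 0.0], [0.0, -0.0, -1.0]]
contact_force: [-0.3, 0.9, -2.6]
finger_gap: 21.1
gripper_force: 40.3
```

step_arm(commands=[[[0,0,0.05,0,0,0],[0,0,0.1,0,0,0],[0,0,0.1,0,0,0],[0,0,0.1,0,0,0]]])

```text
clock: 23.17
eef_pos: [521.6, 37.3, 95.0]
eef_rot: [[-0.001, 1.0, 0.0], [1.0, 0.001, -0.0], [-0.0, 0.0, -1.0]]
contact_force: [-1.3, -0.2, 1.9]
finger_gap: 21.0
gripper_force: 40.9
```

step_arm(commands=[[[0,0,0.05,0,0,0],[0,0,0.1,0,0,0],[0,0,0.1,0,0,0],[0,0,0.1,0,0,0]]])

```text
clock: 23.5
eef_pos: [521.7, 37.4, 94.6]
eef_rot: [[-0.001, 1.0, 0.0], [1.0, 0.001, -0.0], [-0.0, 0.0, -1.0]]
contact_force: [-5.1, -0.7, 9.3]
finger_gap: 20.8
gripper_force: 41.9
```

step_arm(commands=[[[0,0,0.05,0,0,0],[0,0,0.1,0,0,0],[0,0,0.1,0,0,0],[0,0,0.1,0,0,0]]])

```text
clock: 23.83
eef_pos: [521.8, 37.5, 94.2]
eef_rot: [[-0.001, 1.0, 0.001], [1.0, 0.001, -0.001], [-0.001, 0.001, -1.0]]
contact_force: [-8.5, -0.7, 17.9]
finger_gap: 21.2
gripper_force: 42.9
```

step_arm(commands=[[[0,0,-0.1,0,0,0],[0,0,-0.2,0,0,0],[0,0,-0.2,0,0,0],[0,0,-0.2,0,0,0]]])

```text
clock: 24.17
eef_pos: [521.6, 37.3, 94.9]
eef_rot: [[-0.001, 1.0, 0.0], [1.0, 0.001, 0.0], [0.0, 0.0, -1.0]]
contact_force: [-1.4, 0.9, 3.8]
finger_gap: 20.7
gripper_force: 41.2
```

step_arm(commands=[[[0,0,0,0,0,0],[0,0,0,0,0,0],[0,0,0,0,0,0]]], hand=0.3)

```text
clock: 24.42
eef_pos: [521.6, 37.3, 94.6]
eef_rot: [[-0.001, 1.0, 0.0], [1.0, 0.001, 0.0], [0.0, 0.0, -1.0]]
contact_force: [-0.0, -0.6, 0.4]
finger_gap: 25.9
gripper_force: 0.0
```

step_arm(commands=[[[0,0,0,0,0,0],[0,0,0,0,0,0],[0,0,0,0,0,0],[0,0,-4,0,0,0],[0,0,-8,0,0,0],[0,0,-11,0,0,0],[0,0,-11,0,0,0],[0,0,-11,0,0,0],[0,0,-11,0,0,0],[0,0,-11,0,0,0]]], hand=0.55)

```text
clock: 25.25
eef_pos: [520.8, 37.1, 203.5]
eef_rot: [[-0.001, 1.0, -0.002], [1.0, 0.001, 0.0], [0.0, -0.002, -1.0]]
contact_force: [0.1, 0.4, 0.2]
finger_gap: 47.0
gripper_force: 0.0
```

Run:
```python
from h import *
print(marks(),bot.get_obs()['eef_pos'])
```

```text
[(6, np.float64(275.2), np.float64(269.3))] [520.77963347  37.13900981 203.40109638]
```

step_arm(commands=[[[0,0,0,0,0,0],[0,0,0,0,0,0],[0,0,0,0,0,0],[0,0,0,0,0,0],[0,0,0,0,0,0],[0,0,0,0,0,0],[0,0,0,0,0,0],[0,0,0,0,0,0],[0,0,0,0,0,0],[0,0,0,0,0,0]]])

```text
clock: 26.13
eef_pos: [521.6, 37.3, 204.8]
eef_rot: [[-0.001, 1.0, 0.0], [1.0, 0.001, 0.0], [0.0, 0.0, -1.0]]
contact_force: [-0.1, 0.7, -0.4]
finger_gap: 47.0
gripper_force: 0.0
```

Run:
```python
from h import *
s=cam('side');print(marks('side',s),bot.get_obs()['eef_pos'])
cv2.imwrite('pics/m5.png',cv2.resize(s['pixels'][170:300,270:400],None,fx=4,fy=4,interpolation=cv2.INTER_CUBIC))
```

```text
[(6, np.float64(275.2), np.float64(269.3))] [521.55520729  37.29025684 204.76680922]
```

step_arm(commands=[[[0,0,0,0,0,0],[0,0,0,0,0,0],[0,0,0,0,0,0],[0,0,0,0,0,0],[0,0,0,0,0,0],[0,0,0,0,0,0],[0,0,0,0,0,0],[0,0,0,0,0,0],[0,0,0,0,0,0],[0,0,0,0,0,0]]])

```text
clock: 27.02
eef_pos: [521.6, 37.3, 204.7]
eef_rot: [[-0.001, 1.0, 0.0], [1.0, 0.001, 0.0], [0.0, 0.0, -1.0]]
contact_force: [0.1, 0.2, 0.4]
finger_gap: 47.2
gripper_force: 0.0
```

step_arm(commands=[[[0,0,0,0,0,0],[0,0,0,0,0,0],[0,0,0,0,0,0],[0,0,0,0,0,0],[0,0,0,0,0,0],[0,0,0,0,0,0],[0,0,0,0,0,0],[0,0,0,0,0,0],[0,0,0,0,0,0],[0,0,0,0,0,0]]])

```text
clock: 27.85
eef_pos: [521.5, 37.3, 204.7]
eef_rot: [[-0.001, 1.0, -0.0], [1.0, 0.001, 0.0], [0.0, -0.0, -1.0]]
contact_force: [-0.2, 1.3, 0.4]
finger_gap: 47.1
gripper_force: 0.0
```

Run:
```python
from h import *
s=cam('side');t=cam('top')
x=cv2.resize(s['pixels'][200:280,290:370],None,fx=5,fy=5,interpolation=cv2.INTER_CUBIC)
y=cv2.resize(t['pixels'][170:310,360:520],None,fx=400/160,fy=400/140,interpolation=cv2.INTER_CUBIC)
cv2.imwrite('pics/m6.png',np.hstack([x,y]))
f=lambda p:(round((p[0]-290)*5),round((p[1]-200)*5))
for yy in(30,38,46):print(yy,f(proj(s,(492,yy,80))),f(proj(s,(520,yy,120))))
```

```text
30 (253, 160) (210, 89)
38 (247, 167) (204, 96)
46 (241, 175) (198, 102)
```

View pics/m6.png

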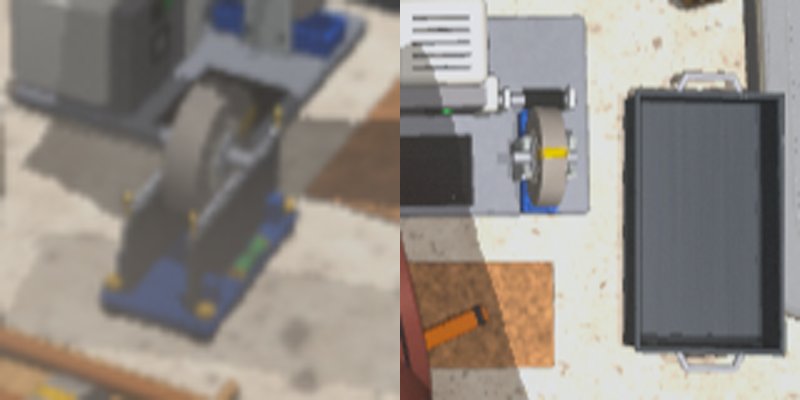

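step_arm(commands=[[[-0.5,0,4,0,0,0],[-0.5,0,8,0,0,0],[-0.5,0,10.5,0,0,0],[-0.5,0,11.2,0,0,0],[-0.5,0,11.2,0,0,0],[-0.5,0,11.2,0,0,0]]])

```text
clock: 28.45
eef_pos: [522.3, 32.6, 93.9]
eef_rot: [[-0.001, 1.0, 0.001], [1.0, 0.001, 0.0], [0.0, 0.001, -1.0]]
contact_force: [0.6, -1.2, 0.2]
finger_gap: 46.9
gripper_force: 0.0
```

step_arm(commands=[[[0,0,0,0,0,0],[0,0,0,0,0,0],[0,0,0,0,0,0],[0,0,0,0,0,0],[0,0,0,0,0,0],[0,0,0,0,0,0]]], hand=0, squeeze=40)

```text
clock: 28.95
eef_pos: [523.0, 32.5, 94.3]
eef_rot: [[-0.001, 1.0, 0.003], [1.0, 0.001, -0.0], [-0.0, 0.003, -1.0]]
contact_force: [-0.3, -0.5, 6.7]
finger_gap: 20.9
gripper_force: 44.2
```

step_arm(commands=[[[0,0,-4,0,0,0],[0,0,-8,0,0,0],[0,0,-12,0,0,0],[0,0,-12.5,0,0,0],[0,0,-12.5,0,0,0]]])

```text
clock: 29.37
eef_pos: [523.1, 32.5, 220.6]
eef_rot: [[-0.001, 1.0, 0.005], [1.0, 0.001, -0.001], [-0.001, 0.005, -1.0]]
contact_force: [0.1, -0.7, -3.5]
finger_gap: 20.6
gripper_force: 43.1
```

step_arm(commands=[[[-4,0.5,0,0,0,2.6],[-8,1,0,0,0,2.6],[-12,1.5,0,0,0,2.6],[-16,2,0,0,0,2.6],[-20,2.6,0,0,0,2.6],[-24,3.1,0,0,0,2.6],[-28,3.6,0,0,0,2.6],[-32,4.2,0,0,0,2.6],[-36,4.7,0,0,0,2.6],[-39.1,5.1,0,0,0,2.6]]])

```text
clock: 30.2
eef_pos: [571.1, -362.3, 214.5]
eef_rot: [[0.047, 0.999, -0.004], [0.999, -0.047, 0.001], [0.0, -0.004, -1.0]]
contact_force: [0.2, -0.8, -2.8]
finger_gap: 20.6
gripper_force: 43.0
```

step_arm(commands=[[[0,0,4,0,0,0],[0,0,8,0,0,0],[0,0,12,0,0,0],[0,0,14,0,0,0],[0,0,15,0,0,0],[0,0,15,0,0,0],[0,0,15,0,0,0]]])

```text
clock: 30.78
eef_pos: [572.8, -358.5, 67.5]
eef_rot: [[0.044, 0.999, -0.001], [0.999, -0.044, 0.001], [0.001, -0.001, -1.0]]
contact_force: [-0.1, 0.1, -2.6]
finger_gap: 20.7
gripper_force: 43.0
```

step_arm(commands=[[[0,0,0.15,0,0,0],[0,0,0.3,0,0,0],[0,0,0.45,0,0,0],[0,0,0.6,0,0,0],[0,0,0.6,0,0,0],[0,0,0.6,0,0,0]]])

```text
clock: 31.28
eef_pos: [572.8, -358.8, 61.9]
eef_rot: [[0.045, 0.999, 0.0], [0.999, -0.045, -0.0], [-0.0, 0.0, -1.0]]
contact_force: [0.4, -0.4, -2.9]
finger_gap: 20.7
gripper_force: 43.0
```

step_arm(commands=[[[0,0,0.1,0,0,0],[0,0,0.2,0,0,0],[0,0,0.2,0,0,0],[0,0,0.2,0,0,0]]])

```text
clock: 31.62
eef_pos: [572.8, -358.6, 59.6]
eef_rot: [[0.045, 0.999, -0.0], [0.999, -0.045, 0.0], [0.0, -0.0, -1.0]]
contact_force: [0.6, 0.9, -2.4]
finger_gap: 20.5
gripper_force: 43.0
```

step_arm(commands=[[[0,0,0.1,0,0,0],[0,0,0.2,0,0,0],[0,0,0.2,0,0,0],[0,0,0.2,0,0,0]]])

```text
clock: 31.95
eef_pos: [573.0, -358.7, 58.1]
eef_rot: [[0.045, 0.999, 0.0], [0.999, -0.045, -0.0], [-0.0, 0.0, -1.0]]
contact_force: [-0.3, -0.7, 1.0]
finger_gap: 21.0
gripper_force: 43.6
```

step_arm(commands=[[[0,0,0.1,0,0,0],[0,0,0.1,0,0,0],[0,0,0.1,0,0,0]]])

```text
clock: 32.2
eef_pos: [573.2, -358.9, 58.0]
eef_rot: [[0.045, 0.999, 0.001], [0.999, -0.045, -0.001], [-0.001, 0.001, -1.0]]
contact_force: [-2.7, 1.8, 8.4]
finger_gap: 20.8
gripper_force: 44.5
```

step_arm(commands=[[[0,0,0,0,0,0],[0,0,0,0,0,0],[0,0,0,0,0,0],[0,0,0,0,0,0],[0,0,0,0,0,0],[0,0,-4,0,0,0],[0,0,-8,0,0,0],[0,0,-12,0,0,0],[0,0,-15,0,0,0],[0,0,-15,0,0,0]]], hand=0.55)

```text
clock: 33.03
eef_pos: [575.7, -359.9, 214.8]
eef_rot: [[0.045, 0.999, 0.009], [0.999, -0.045, -0.005], [-0.005, 0.01, -1.0]]
contact_force: [0.5, -0.4, 0.8]
finger_gap: 46.9
gripper_force: 0.0
```

step_arm(commands=[[[31.8,-2.7,0,0,0,-2.6],[31.8,-2.7,0,0,0,-2.6],[31.8,-2.7,0,0,0,-2.6],[31.8,-2.7,0,0,0,-2.6],[31.8,-2.7,0,0,0,-2.6],[31.8,-2.7,0,0,0,-2.6],[31.8,-2.7,0,0,0,-2.6],[31.8,-2.7,0,0,0,-2.6],[31.8,-2.7,0,0,0,-2.6],[31.8,-2.7,0,0,0,-2.6]]])

```text
clock: 33.87
eef_pos: [560.0, -37.7, 206.8]
eef_rot: [[-0.005, 1.0, 0.0], [1.0, 0.005, -0.0], [-0.0, 0.0, -1.0]]
contact_force: [-0.1, 0.0, -0.4]
finger_gap: 46.9
gripper_force: 0.0
```

step_arm(commands=[[[32,-0.4,0,0,0,0],[32,-0.4,0,0,0,0],[32,-0.4,0,0,0,0],[32,-0.4,0,0,0,0],[32,-0.4,0,0,0,0],[32,-0.4,0,0,0,0],[32,-0.4,0,0,0,0],[32,-0.4,0,0,0,0],[32,-0.4,0,0,0,0],[32,-0.4,0,0,0,0]]])

```text
clock: 34.7
eef_pos: [555.9, 281.0, 206.0]
eef_rot: [[-0.002, 1.0, -0.001], [1.0, 0.002, 0.0], [0.0, -0.001, -1.0]]
contact_force: [-0.7, -0.7, -0.7]
finger_gap: 46.9
gripper_force: 0.0
```

Run:
```python
from h import *
t=cam('top');o=bot.get_obs();print(o['eef_pos'],o['eef_rot'][:,0])
for a,u,v in marks('top',t):
  if 200<v<300 and u<430: print(a,u,v,onz(t,u,v,100)[:2])
cv2.imwrite('pics/tt.png',t['pixels'])
```

```text
[556.52449262 279.06874657 205.99760549] [ 1.48930141e-04  9.99999707e-01 -7.51465418e-04]
33 420.6 223.0 [ 578.03071058 -200.08957653]
39 205.5 237.6 [557.64638528 280.03224422]
8 337.5 239.0 [547.08330443 -14.36202034]
8 290.5 241.0 [545.26816187  90.34360084]
9 338.7 263.9 [491.77267525 -15.46625282]
35 205.5 269.9 [485.75379343 280.82370367]
8 291.1 265.1 [491.71527816  90.19143294]
49 384.8 282.8 [ 447.62055505 -116.06799779]
```

step_arm(commands=[[[0.1,0,4,0,0,0],[0.1,0,8,0,0,0],[0.1,0,12,0,0,0],[0.1,0,13.3,0,0,0],[0.1,0,13.3,0,0,0],[0.1,0,13.3,0,0,0]]])

```text
clock: 35.25
eef_pos: [556.8, 280.1, 74.7]
eef_rot: [[0.001, 1.0, 0.0], [1.0, -0.001, -0.0], [-0.0, 0.0, -1.0]]
contact_force: [0.3, 0.1, 0.9]
finger_gap: 47.3
gripper_force: 0.0
```

step_arm(commands=[[[0,0,0,0,0,0],[0,0,0,0,0,0],[0,0,0,0,0,0],[0,0,0,0,0,0],[0,0,0,0,0,0],[0,0,0,0,0,0]]], hand=0, squeeze=40)

```text
clock: 35.75
eef_pos: [557.4, 281.9, 76.5]
eef_rot: [[-0.001, 1.0, 0.004], [1.0, 0.001, 0.001], [0.001, 0.004, -1.0]]
contact_force: [-0.1, -1.5, 8.3]
finger_gap: 20.5
gripper_force: 42.4
```

step_arm(commands=[[[0,0,-4,0,0,0],[0,0,-8,0,0,0],[0,0,-11,0,0,0],[0,0,-11,0,0,0],[-4,-0.6,-11,0,0,0],[-8,-1.2,-11,0,0,0],[-12,-1.8,-11,0,0,0],[-16,-2.4,-11,0,0,0],[-20,-3,-11,0,0,0],[-24,-3.5,-11,0,0,0]]])

```text
clock: 36.58
eef_pos: [520.2, 39.4, 184.2]
eef_rot: [[-0.001, 1.0, 0.001], [1.0, 0.001, -0.001], [-0.001, 0.001, -1.0]]
contact_force: [1.1, -0.5, -2.0]
finger_gap: 21.2
gripper_force: 41.2
```

step_arm(commands=[[[-0.1,0,3,0,0,0],[-0.1,0,5.5,0,0,0],[-0.1,0,7,0,0,0],[-0.1,0,8,0,0,0],[-0.1,0,8.3,0,0,0],[-0.1,0,8.3,0,0,0],[-0.1,0,8.3,0,0,0]]])

```text
clock: 37.17
eef_pos: [521.6, 40.6, 101.7]
eef_rot: [[-0.001, 1.0, 0.001], [1.0, 0.001, 0.0], [0.0, 0.001, -1.0]]
contact_force: [0.3, 0.5, -2.0]
finger_gap: 20.5
gripper_force: 41.2
```

step_arm(commands=[[[0,0,0.1,0,0,0],[0,0,0.2,0,0,0],[0,0,0.3,0,0,0],[0,0,0.3,0,0,0],[0,0,0.3,0,0,0]]])

```text
clock: 37.58
eef_pos: [521.0, 40.2, 97.9]
eef_rot: [[-0.001, 1.0, 0.0], [1.0, 0.001, -0.0], [-0.0, 0.0, -1.0]]
contact_force: [-0.1, -0.4, -2.0]
finger_gap: 20.7
gripper_force: 41.2
```

step_arm(commands=[[[0,0,0.05,0,0,0],[0,0,0.1,0,0,0],[0,0,0.1,0,0,0],[0,0,0.1,0,0,0]]])

```text
clock: 37.92
eef_pos: [520.9, 40.1, 96.7]
eef_rot: [[-0.001, 1.0, -0.0], [1.0, 0.001, -0.0], [-0.0, -0.0, -1.0]]
contact_force: [-1.0, 1.1, -0.6]
finger_gap: 20.8
gripper_force: 41.2
```

step_arm(commands=[[[0,0,0.05,0,0,0],[0,0,0.1,0,0,0],[0,0,0.1,0,0,0],[0,0,0.1,0,0,0]]])

```text
clock: 38.25
eef_pos: [521.1, 40.3, 96.0]
eef_rot: [[-0.001, 1.0, 0.0], [1.0, 0.001, -0.0], [-0.0, 0.0, -1.0]]
contact_force: [-2.0, -0.9, 2.2]
finger_gap: 20.7
gripper_force: 41.7
```

step_arm(commands=[[[0,0,0.05,0,0,0],[0,0,0.1,0,0,0],[0,0,0.1,0,0,0],[0,0,0.05,0,0,0],[0,0,0,0,0,0]]])

```text
clock: 38.67
eef_pos: [521.1, 40.2, 96.0]
eef_rot: [[-0.001, 1.0, 0.0], [1.0, 0.001, -0.0], [-0.0, 0.0, -1.0]]
contact_force: [-0.1, -0.4, 1.0]
finger_gap: 21.0
gripper_force: 41.5
```

step_arm(commands=[[[0,0,0,0,0,0],[0,0,0,0,0,0],[0,0,0,0,0,0]]], hand=0.3)

```text
clock: 38.92
eef_pos: [521.1, 40.2, 95.6]
eef_rot: [[-0.001, 1.0, 0.0], [1.0, 0.001, 0.0], [0.0, 0.0, -1.0]]
contact_force: [0.2, 0.6, 0.5]
finger_gap: 25.6
gripper_force: 0.0
```

step_arm(commands=[[[0,0,0,0,0,0],[0,0,0,0,0,0],[0,0,0,0,0,0],[0,0,-4,0,0,0],[0,0,-8,0,0,0],[0,0,-11,0,0,0],[0,0,-11,0,0,0],[0,0,-11,0,0,0],[0,0,-11,0,0,0],[0,0,-11,0,0,0]]], hand=0.55)

```text
clock: 39.75
eef_pos: [520.2, 40.0, 204.5]
eef_rot: [[-0.001, 1.0, -0.002], [1.0, 0.001, 0.0], [0.0, -0.002, -1.0]]
contact_force: [-0.8, -0.3, -0.3]
finger_gap: 47.0
gripper_force: 0.0
```

Run:
```python
from h import *
print(marks(),bot.get_obs()['eef_pos'])
```

```text
[] [520.20887647  40.05401551 204.39580149]
```

step_arm(commands=[[[0,0,0,0,0,0],[0,0,0,0,0,0],[0,0,0,0,0,0],[0,0,0,0,0,0],[0,0,0,0,0,0],[0,0,0,0,0,0],[0,0,0,0,0,0],[0,0,0,0,0,0],[0,0,0,0,0,0],[0,0,0,0,0,0]]])

```text
clock: 40.63
eef_pos: [521.0, 40.2, 205.8]
eef_rot: [[-0.001, 1.0, 0.0], [1.0, 0.001, 0.0], [0.0, 0.0, -1.0]]
contact_force: [0.5, -0.3, 0.1]
finger_gap: 47.3
gripper_force: 0.0
```

Run:
```python
from h import *
s=cam('side');print(marks('side',s))
cv2.imwrite('pics/m7.png',s['pixels'])
```

```text
[]
```

Run:
```python
from h import *
def yl(a):
    h=cv2.cvtColor(a,cv2.COLOR_BGR2HSV).astype(int)
    m=(abs(h[...,0]-24)<8)&(h[...,1]>100)&(h[...,2]>60)
    return [(int(v),int(u)) for v,u in np.argwhere(m) if 312<u<352 and 205<v<255]
print('now',yl(cv2.imread('pics/m7.png')))
b=np.zeros((480,640,3),np.uint8)
b[170:300,270:400]=cv2.resize(cv2.imread('pics/m2.png'),(130,130),interpolation=cv2.INTER_AREA);print('true',yl(b))
b[170:300,270:400]=cv2.resize(cv2.imread('pics/m5.png'),(130,130),interpolation=cv2.INTER_AREA);print('heavy',yl(b))
```

```text
now [(222, 345), (240, 347), (241, 347), (243, 328)]
true [(218, 328), (218, 329), (218, 330), (219, 328), (219, 329), (219, 330), (219, 331), (219, 332), (219, 333), (220, 331), (220, 332), (220, 333), (220, 334), (221, 333), (221, 334), (222, 334)]
heavy []
```

step_arm(commands=[[[0,0,0,0,0,0],[0,0,0,0,0,0],[0,0,0,0,0,0],[0,0,0,0,0,0],[0,0,0,0,0,0],[0,0,0,0,0,0],[0,0,0,0,0,0],[0,0,0,0,0,0],[0,0,0,0,0,0],[0,0,0,0,0,0]]])

```text
clock: 41.52
eef_pos: [521.0, 40.2, 205.7]
eef_rot: [[-0.001, 1.0, -0.0], [1.0, 0.001, 0.0], [0.0, -0.0, -1.0]]
contact_force: [-0.2, 0.1, 0.6]
finger_gap: 46.9
gripper_force: 0.0
```

step_arm(commands=[[[0,0,0,0,0,0],[0,0,0,0,0,0],[0,0,0,0,0,0],[0,0,0,0,0,0],[0,0,0,0,0,0],[0,0,0,0,0,0],[0,0,0,0,0,0],[0,0,0,0,0,0],[0,0,0,0,0,0],[0,0,0,0,0,0]]])

```text
clock: 42.35
eef_pos: [521.0, 40.2, 205.7]
eef_rot: [[-0.001, 1.0, -0.0], [1.0, 0.001, 0.0], [0.0, -0.0, -1.0]]
contact_force: [-0.3, -0.6, 0.2]
finger_gap: 46.9
gripper_force: 0.0
```

step_arm(commands=[[[0,0,4,0,0,0],[0,0,8,0,0,0],[0,0,10.5,0,0,0],[0,0,11.2,0,0,0],[0,0,11.2,0,0,0],[0,0,11.2,0,0,0]]])

```text
clock: 42.85
eef_pos: [521.7, 40.5, 94.9]
eef_rot: [[-0.001, 1.0, 0.001], [1.0, 0.001, 0.0], [0.0, 0.001, -1.0]]
contact_force: [0.5, -0.8, 0.7]
finger_gap: 46.9
gripper_force: 0.0
```

Run:
```python
from h import *
t=cam('top');s=cam('side')
a=t['pixels'][155:305,340:540]; b=s['pixels'][195:270,300:370]
f=lambda x:cv2.resize(x,(400,300),interpolation=cv2.INTER_CUBIC)
cv2.imwrite('pics/m8.png',np.hstack([f(b),f(a)]))
m=marks('top',t)
print([x for x in m if x[1]>340])
# tin mask: dark bluish pixels
h=cv2.cvtColor(t['pixels'],cv2.COLOR_BGR2HSV);m=(h[...,2]<115).astype(np.uint8);m[:190]=0;m[305:]=0;m[:,:438]=0;m[:,530:]=0
k,l,st,ct=cv2.connectedComponentsWithStats(m);i=1+st[1:,4].argmax();print(st[i],ct[i])
b=cv2.imread('pics/top0.png');h=cv2.cvtColor(b,cv2.COLOR_BGR2HSV);m=(h[...,2]<115).astype(np.uint8);m[:190]=0;m[305:]=0;m[:,:438]=0;m[:,530:]=0
k,l,st,ct=cv2.connectedComponentsWithStats(m);i=1+st[1:,4].argmax();print(st[i],ct[i])
```

```text
[(9, np.float64(503.0), np.float64(120.0)), (33, np.float64(420.6), np.float64(223.0))]
[ 449  190   65  105 5427] [481.0372213  248.01897918]
[ 449  190   65  105 5961] [481.37443382 246.74047979]
```

step_arm(commands=[[[0,0,0,0,0,0],[0,0,0,0,0,0],[0,0,0,0,0,0],[0,0,0,0,0,0],[0,0,0,0,0,0],[0,0,0,0,0,0]]], hand=0, squeeze=40)

```text
clock: 43.45
eef_pos: [522.1, 40.2, 94.8]
eef_rot: [[-0.0, 1.0, 0.002], [1.0, 0.0, -0.0], [-0.0, 0.002, -1.0]]
contact_force: [0.9, 0.2, 6.5]
finger_gap: 20.4
gripper_force: 43.8
```

step_arm(commands=[[[0,0,-4,0,0,0],[0,0,-8,0,0,0],[0,0,-12,0,0,0],[0,0,-12.5,0,0,0],[0,0,-12.5,0,0,0]]])

```text
clock: 43.87
eef_pos: [522.3, 40.5, 221.3]
eef_rot: [[-0.001, 1.0, 0.005], [1.0, 0.001, -0.0], [-0.0, 0.005, -1.0]]
contact_force: [0.3, -0.2, -2.3]
finger_gap: 20.9
gripper_force: 42.8
```

step_arm(commands=[[[-4,-0.5,0,0,0,2.6],[-8,-1,0,0,0,2.6],[-12,-1.5,0,0,0,2.6],[-16,-2,0,0,0,2.6],[-20,-2.6,0,0,0,2.6],[-24,-3.1,0,0,0,2.6],[-28,-3.6,0,0,0,2.6],[-32,-4.2,0,0,0,2.6],[-36,-4.7,0,0,0,2.6],[-39.4,-5.1,0,0,0,2.6]]])

```text
clock: 44.7
eef_pos: [468.0, -356.5, 216.1]
eef_rot: [[0.046, 0.999, -0.003], [0.999, -0.046, 0.001], [0.001, -0.003, -1.0]]
contact_force: [0.3, -0.2, -2.7]
finger_gap: 20.8
gripper_force: 42.8
```

step_arm(commands=[[[0,0,4,0,0,0],[0,0,8,0,0,0],[0,0,12,0,0,0],[0,0,14,0,0,0],[0,0,15,0,0,0],[0,0,15,0,0,0],[0,0,15,0,0,0]]])

```text
clock: 45.28
eef_pos: [470.2, -353.6, 68.5]
eef_rot: [[0.044, 0.999, -0.001], [0.999, -0.044, 0.001], [0.001, -0.001, -1.0]]
contact_force: [-0.3, -0.1, -1.4]
finger_gap: 20.8
gripper_force: 42.7
```

step_arm(commands=[[[0,0,0.15,0,0,0],[0,0,0.3,0,0,0],[0,0,0.45,0,0,0],[0,0,0.6,0,0,0],[0,0,0.6,0,0,0],[0,0,0.6,0,0,0]]])

```text
clock: 45.78
eef_pos: [470.3, -353.9, 62.9]
eef_rot: [[0.045, 0.999, 0.0], [0.999, -0.045, -0.0], [-0.0, 0.0, -1.0]]
contact_force: [-0.1, -0.1, -2.4]
finger_gap: 21.0
gripper_force: 42.8
```

step_arm(commands=[[[0,0,0.1,0,0,0],[0,0,0.2,0,0,0],[0,0,0.3,0,0,0],[0,0,0.3,0,0,0],[0,0,0.3,0,0,0]]])

```text
clock: 46.2
eef_pos: [470.2, -353.8, 59.6]
eef_rot: [[0.045, 0.999, -0.0], [0.999, -0.045, 0.0], [0.0, -0.0, -1.0]]
contact_force: [0.4, -0.5, -2.5]
finger_gap: 20.6
gripper_force: 42.8
```

step_arm(commands=[[[0,0,0.1,0,0,0],[0,0,0.15,0,0,0],[0,0,0.15,0,0,0],[0,0,0.15,0,0,0]]])

```text
clock: 46.53
eef_pos: [470.4, -353.9, 58.4]
eef_rot: [[0.045, 0.999, 0.0], [0.999, -0.045, -0.0], [-0.0, 0.0, -1.0]]
contact_force: [-0.4, 0.3, 1.0]
finger_gap: 20.7
gripper_force: 43.1
```

step_arm(commands=[[[0,0,0,0,0,0],[0,0,0,0,0,0],[0,0,0,0,0,0],[0,0,0,0,0,0],[0,0,0,0,0,0],[0,0,-4,0,0,0],[0,0,-8,0,0,0],[0,0,-12,0,0,0],[0,0,-15,0,0,0],[0,0,-15,0,0,0]]], hand=0.55)

```text
clock: 47.37
eef_pos: [473.1, -355.4, 215.6]
eef_rot: [[0.045, 0.999, 0.008], [0.999, -0.045, -0.006], [-0.006, 0.008, -1.0]]
contact_force: [0.6, 0.4, -0.3]
finger_gap: 47.2
gripper_force: 0.0
```

step_arm(commands=[[[31.9,0.1,0,0,0,-2.6],[31.9,0.1,0,0,0,-2.6],[31.9,0.1,0,0,0,-2.6],[31.9,0.1,0,0,0,-2.6],[31.9,0.1,0,0,0,-2.6],[31.9,0.1,0,0,0,-2.6],[31.9,0.1,0,0,0,-2.6],[31.9,0.1,0,0,0,-2.6],[31.9,0.1,0,0,0,-2.6],[31.9,0.1,0,0,0,-2.6]]])

```text
clock: 48.2
eef_pos: [485.5, -33.6, 208.3]
eef_rot: [[-0.004, 1.0, 0.0], [1.0, 0.004, -0.0], [-0.0, 0.0, -1.0]]
contact_force: [0.2, -1.1, -0.6]
finger_gap: 46.8
gripper_force: 0.0
```

step_arm(commands=[[[31.6,0,0,0,0,0],[31.6,0,0,0,0,0],[31.6,0,0,0,0,0],[31.6,0,0,0,0,0],[31.6,0,0,0,0,0],[31.6,0,0,0,0,0],[31.6,0,0,0,0,0],[31.6,0,0,0,0,0],[31.6,0,0,0,0,0],[31.6,0,0,0,0,0]]])

```text
clock: 49.03
eef_pos: [485.4, 281.1, 207.6]
eef_rot: [[-0.002, 1.0, -0.001], [1.0, 0.002, 0.0], [0.0, -0.001, -1.0]]
contact_force: [-0.3, -0.4, 0.2]
finger_gap: 47.1
gripper_force: 0.0
```

step_arm(commands=[[[0.1,0,4,0,0,0],[0.1,0,8,0,0,0],[0.1,0,12,0,0,0],[0.1,0,13.4,0,0,0],[0.1,0,13.4,0,0,0],[0.1,0,13.4,0,0,0]]])

```text
clock: 49.53
eef_pos: [486.1, 280.8, 75.0]
eef_rot: [[0.001, 1.0, -0.0], [1.0, -0.001, -0.0], [-0.0, -0.0, -1.0]]
contact_force: [0.6, -0.5, 0.9]
finger_gap: 47.1
gripper_force: 0.0
```

step_arm(commands=[[[0,0,0,0,0,0],[0,0,0,0,0,0],[0,0,0,0,0,0],[0,0,0,0,0,0],[0,0,0,0,0,0],[0,0,0,0,0,0]]], hand=0, squeeze=40)

```text
clock: 50.03
eef_pos: [486.7, 282.5, 76.6]
eef_rot: [[-0.001, 1.0, 0.004], [1.0, 0.001, 0.001], [0.001, 0.004, -1.0]]
contact_force: [-1.1, -0.7, 8.4]
finger_gap: 20.9
gripper_force: 41.4
```

step_arm(commands=[[[0,0,-4,0,0,0],[0,0,-8,0,0,0],[0,0,-11,0,0,0],[0,0,-11,0,0,0],[-4,0.6,-11,0,0,0],[-8,1.2,-11,0,0,0],[-12,1.8,-11,0,0,0],[-16,2.4,-11,0,0,0],[-20,3,-11,0,0,0],[-24,3.5,-11,0,0,0]]])

```text
clock: 50.87
eef_pos: [520.5, 39.8, 184.8]
eef_rot: [[-0.001, 1.0, 0.001], [1.0, 0.001, -0.001], [-0.001, 0.001, -1.0]]
contact_force: [1.0, 1.1, -3.6]
finger_gap: 20.8
gripper_force: 40.6
```

step_arm(commands=[[[-0.2,0,3,0,0,0],[-0.2,0,5.5,0,0,0],[-0.2,0,7,0,0,0],[-0.2,0,7.7,0,0,0],[-0.2,0,7.9,0,0,0],[-0.2,0,7.9,0,0,0],[-0.2,0,7.9,0,0,0]]])

```text
clock: 51.45
eef_pos: [521.2, 40.2, 106.4]
eef_rot: [[-0.001, 1.0, 0.002], [1.0, 0.001, 0.0], [0.0, 0.002, -1.0]]
contact_force: [-0.4, 0.0, -2.2]
finger_gap: 21.1
gripper_force: 39.8
```

step_arm(commands=[[[0,0,0.2,0,0,0],[0,0,0.4,0,0,0],[0,0,0.6,0,0,0],[0,0,0.7,0,0,0],[0,0,0.7,0,0,0],[0,0,0.7,0,0,0]]])

```text
clock: 51.95
eef_pos: [520.4, 39.9, 98.2]
eef_rot: [[-0.001, 1.0, -0.0], [1.0, 0.001, 0.0], [0.0, -0.0, -1.0]]
contact_force: [-0.1, -0.1, -2.7]
finger_gap: 20.9
gripper_force: 39.8
```

step_arm(commands=[[[0,0,0.05,0,0,0],[0,0,0.1,0,0,0],[0,0,0.1,0,0,0],[0,0,0.1,0,0,0]]])

```text
clock: 52.28
eef_pos: [520.5, 39.8, 97.2]
eef_rot: [[-0.001, 1.0, -0.0], [1.0, 0.001, 0.0], [0.0, -0.0, -1.0]]
contact_force: [-1.2, -0.3, -2.2]
finger_gap: 20.6
gripper_force: 39.8
```

step_arm(commands=[[[0,0,0.05,0,0,0],[0,0,0.1,0,0,0],[0,0,0.1,0,0,0],[0,0,0.1,0,0,0]]])

```text
clock: 52.62
eef_pos: [520.6, 39.9, 96.5]
eef_rot: [[-0.001, 1.0, 0.0], [1.0, 0.001, -0.0], [-0.0, 0.0, -1.0]]
contact_force: [-1.1, -0.0, 1.4]
finger_gap: 20.8
gripper_force: 40.2
```

Contact reached; release and watch.

step_arm(commands=[[[0,0,0,0,0,0],[0,0,0,0,0,0],[0,0,0,0,0,0]]], hand=0.3)

```text
clock: 52.87
eef_pos: [520.6, 39.8, 96.3]
eef_rot: [[-0.001, 1.0, 0.0], [1.0, 0.001, 0.0], [0.0, 0.0, -1.0]]
contact_force: [-0.4, -0.3, -0.6]
finger_gap: 25.7
gripper_force: 0.0
```

step_arm(commands=[[[0,0,0,0,0,0],[0,0,0,0,0,0],[0,0,0,0,0,0],[0,0,-4,0,0,0],[0,0,-8,0,0,0],[0,0,-11,0,0,0],[0,0,-11,0,0,0],[0,0,-11,0,0,0],[0,0,-11,0,0,0],[0,0,-11,0,0,0]]], hand=0.55)

```text
clock: 53.7
eef_pos: [519.7, 39.6, 205.0]
eef_rot: [[-0.001, 1.0, -0.002], [1.0, 0.001, 0.0], [0.0, -0.002, -1.0]]
contact_force: [0.5, -0.6, 0.7]
finger_gap: 46.8
gripper_force: 0.0
```

step_arm(commands=[[[0,0,0,0,0,0],[0,0,0,0,0,0],[0,0,0,0,0,0],[0,0,0,0,0,0],[0,0,0,0,0,0],[0,0,0,0,0,0],[0,0,0,0,0,0],[0,0,0,0,0,0],[0,0,0,0,0,0],[0,0,0,0,0,0]]])

```text
clock: 54.53
eef_pos: [520.5, 39.8, 206.3]
eef_rot: [[-0.001, 1.0, 0.0], [1.0, 0.001, -0.0], [-0.0, 0.0, -1.0]]
contact_force: [-0.6, 0.2, -0.6]
finger_gap: 46.9
gripper_force: 0.0
```

```bash
cat >> h.py <<'E'
def yl(a):
    h=cv2.cvtColor(a,cv2.COLOR_BGR2HSV).astype(int)
    m=(abs(h[...,0]-24)<8)&(h[...,1]>100)&(h[...,2]>60)
    return [(int(v),int(u)) for v,u in np.argwhere(m) if 312<u<352 and 205<v<255]
E
python3 - <<'E'
from h import *
s=cam('side');print(yl(s['pixels']))
E
```

```text
[(218, 328), (219, 328), (219, 329), (219, 330), (219, 331), (219, 332), (219, 333), (220, 330), (220, 331), (220, 332), (220, 333), (220, 334), (221, 333), (221, 334), (240, 347), (241, 347)]
```

step_arm(commands=[[[0,0,4,0,0,0],[0,0,8,0,0,0],[0,0,10.5,0,0,0],[0,0,11,0,0,0],[0,0,11,0,0,0],[0,0,11,0,0,0]]])

```text
clock: 55.08
eef_pos: [521.3, 40.2, 97.6]
eef_rot: [[-0.001, 1.0, 0.001], [1.0, 0.001, 0.0], [0.0, 0.001, -1.0]]
contact_force: [-0.3, 0.6, 0.9]
finger_gap: 46.9
gripper_force: 0.0
```

step_arm(commands=[[[0,0,0,0,0,0],[0,0,0,0,0,0],[0,0,0,0,0,0],[0,0,0,0,0,0],[0,0,0,0,0,0],[0,0,0,0,0,0]]], hand=0, squeeze=40)

```text
clock: 55.58
eef_pos: [522.0, 39.9, 97.8]
eef_rot: [[-0.001, 1.0, 0.003], [1.0, 0.001, -0.0], [-0.0, 0.003, -1.0]]
contact_force: [0.5, 0.3, 6.8]
finger_gap: 20.9
gripper_force: 42.9
```

step_arm(commands=[[[0,0,-4,0,0,0],[0,0,-8,0,0,0],[0,0,-9,0,0,0],[4,-1,-9,0,0,0],[8,-2,-9,0,0,0],[12,-3,-9,0,0,0],[15.5,-4.1,-9,0,0,0],[15.5,-4.1,-9,0,0,0],[15.5,-4.1,-9,0,0,0],[15.5,-4.1,-9,0,0,0]]])

```text
clock: 56.42
eef_pos: [479.3, 194.4, 186.0]
eef_rot: [[-0.001, 1.0, -0.0], [1.0, 0.001, -0.001], [-0.001, -0.0, -1.0]]
contact_force: [-0.2, -0.6, -1.7]
finger_gap: 20.4
gripper_force: 41.8
```

step_arm(commands=[[[0,0,3,0,0,0],[0,0,6,0,0,0],[0,0,8.5,0,0,0],[0,0,9.8,0,0,0],[0,0,10,0,0,0],[0,0,10,0,0,0],[0,0,10,0,0,0]]])

```text
clock: 57.0
eef_pos: [480.4, 194.9, 87.5]
eef_rot: [[-0.0, 1.0, 0.001], [1.0, 0.0, 0.001], [0.001, 0.001, -1.0]]
contact_force: [-0.5, -0.4, -2.3]
finger_gap: 20.6
gripper_force: 41.8
```

step_arm(commands=[[[0,0,0.2,0,0,0],[0,0,0.4,0,0,0],[0,0,0.6,0,0,0],[0,0,0.6,0,0,0],[0,0,0.6,0,0,0]]])

```text
clock: 57.42
eef_pos: [479.4, 194.8, 80.3]
eef_rot: [[-0.001, 1.0, 0.0], [1.0, 0.001, -0.0], [-0.0, 0.0, -1.0]]
contact_force: [0.2, 0.3, -3.2]
finger_gap: 20.6
gripper_force: 41.8
```

step_arm(commands=[[[0,0,0.1,0,0,0],[0,0,0.2,0,0,0],[0,0,0.2,0,0,0],[0,0,0.2,0,0,0]]])

```text
clock: 57.75
eef_pos: [479.7, 195.6, 79.2]
eef_rot: [[-0.001, 1.0, 0.001], [1.0, 0.001, 0.001], [0.001, 0.001, -1.0]]
contact_force: [-2.0, 0.4, 7.5]
finger_gap: 20.8
gripper_force: 43.1
```

step_arm(commands=[[[0,0,0.1,0,0,0],[0,0,0.15,0,0,0],[0,0,0.15,0,0,0],[0,0,0.15,0,0,0]]])

```text
clock: 58.08
eef_pos: [480.0, 196.4, 78.7]
eef_rot: [[-0.001, 1.0, 0.002], [1.0, 0.001, 0.001], [0.001, 0.002, -1.0]]
contact_force: [-5.5, 1.8, 17.2]
finger_gap: 20.6
gripper_force: 44.5
```

step_arm(commands=[[[0,0,-0.2,0,0,0],[0,0,-0.2,0,0,0],[0,0,-0.2,0,0,0]]])

```text
clock: 58.33
eef_pos: [479.8, 195.3, 79.2]
eef_rot: [[-0.001, 1.0, 0.001], [1.0, 0.001, 0.001], [0.001, 0.001, -1.0]]
contact_force: [-0.7, 1.9, 3.8]
finger_gap: 20.7
gripper_force: 42.7
```

step_arm(commands=[[[0,0,0,0,0,0],[0,0,0,0,0,0],[0,0,0,0,0,0],[0,0,0,0,0,0],[0,0,0,0,0,0],[0,0,-4,0,0,0],[0,0,-8,0,0,0],[0,0,-12,0,0,0],[0,0,-12,0,0,0],[0,0,-12,0,0,0]]], hand=0.55)

```text
clock: 59.17
eef_pos: [480.7, 195.3, 201.0]
eef_rot: [[-0.0, 1.0, 0.004], [1.0, 0.0, 0.001], [0.001, 0.004, -1.0]]
contact_force: [-0.6, -0.7, -0.5]
finger_gap: 46.7
gripper_force: 0.0
```

Run:
```python
from h import *
t=cam('top');s=cam('side');o=bot.get_obs();print(o['eef_pos'])
a=t['pixels'];h=cv2.cvtColor(a,cv2.COLOR_BGR2HSV).astype(int);H,S,V=h[...,0],h[...,1],h[...,2]
m=((abs(H-16)<6)&(S>190)&(V>140)).astype(np.uint8);m[:,:340]=0;m[:200]=0
k,l,st,ct=cv2.connectedComponentsWithStats(m)
for i in range(1,k):
  if st[i][4]>40:
    r=cv2.minAreaRect(np.argwhere(l==i)[:,::-1].astype(np.float32));print(st[i],np.round(onz(t,*r[0],16)[:2],1),[np.round(onz(t,*p,16)[:2],1).tolist() for p in cv2.boxPoints(r)])
# side view: sharpener front crop + top crop
A=cv2.resize(s['pixels'][160:240,285:365],(400,400),interpolation=cv2.INTER_CUBIC)
B=cv2.resize(a[170:310,360:520],(400,400),interpolation=cv2.INTER_CUBIC)
cv2.imwrite('pics/m9.png',np.hstack([A,B]))
f=lambda p:(round((p[0]-285)*5),round((p[1]-160)*5))
for x in(600,610,620,630):print(x,f(proj(s,(x,-105,50))),f(proj(s,(x,-62,0))),f(proj(s,(x,-145,0))))
```

```text
[479.0722203  194.3353231  198.10421943]
[365 279  26  14 159] [ 436.9 -110.2] [[433.2, -78.2], [454.4, -137.3], [440.7, -142.1], [419.5, -83.1]]
600 (209, 248) (178, 346) (233, 284)
610 (195, 244) (163, 342) (220, 280)
620 (181, 240) (149, 338) (206, 276)
630 (167, 236) (136, 334) (193, 272)
```

View pics/m9.png

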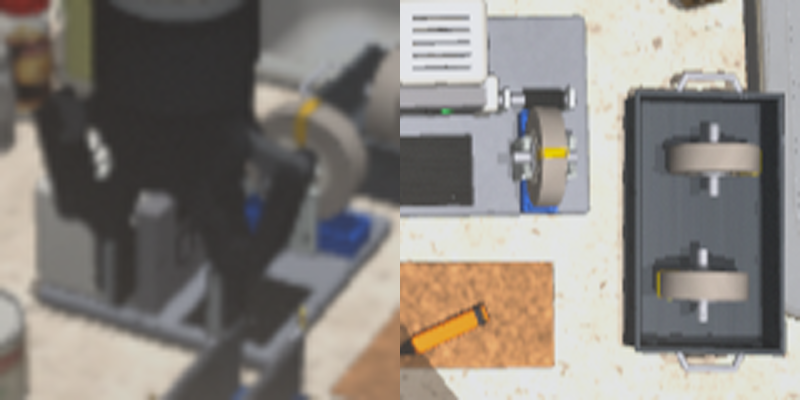

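Run:
```python
from h import *
s=cam('side');t=cam('top')
a=cv2.imread('pics/side0.png')
g=cv2.cvtColor(a,cv2.COLOR_BGR2GRAY);print(g[200:222,312:332])
h=cv2.cvtColor(a,cv2.COLOR_BGR2HSV).astype(int)
print('green',np.argwhere((abs(h[...,0]-65)<12)&(h[...,1]>120)&(h[...,2]>60)&(np.add.outer(np.arange(480),np.zeros(640))<225)&(np.add.outer(np.zeros(480),np.arange(640))>300)&(np.add.outer(np.zeros(480),np.arange(640))<340)).tolist())
b=cv2.imread('pics/top0.png');g2=cv2.cvtColor(b,cv2.COLOR_BGR2GRAY);print(g2[190:216,378]);print([(v,np.round(onz(t,378,v,z)[0],1)) for v in(199,205,209,210,211) for z in (10,80,95)])
```

```text
[[177 151 132 125 125 123 115  98  78  64  62  74  74  74  78 100 112 112
  108  94]
 [149 128 123 123 123 115  98  81  65  57  62  72  74  75  79 104 113 110
  102  84]
 [118 106 111 113 113  97  81  75  62  56  61  69  74  76  80 105 113 111
   98  82]
 [ 97  86  89  90  91  80  75  74  63  58  63  68  74  75  80 105 112 112
   96  82]
 [ 94  82  82  82  80  77  76  75  65  64  65  66  72  76  80 105 112 110
  101  96]
 [ 92  82  82  82  78  77  76  75  68  66  62  62  70  75  80 104 110 109
  109 114]
 [ 91  82  81  81  78  76  76  75  69  64  65  63  71  75  79 104 110 110
  113 123]
 [ 89  83  81  81  79  77  76  75  67  67  71  65  72  76  79 104 110 113
  120 133]
 [ 88  83  81  81  78  76  77  75  65  71  73  66  72  76  79 103 110 117
  129 137]
 [ 88  82  81  82  79  76  76  75  66  72  75  67  73  75  80 106 112 127
  136 140]
 [ 89  83  82  82  78  77  76  74  66  72  74  71  74  75  81 109 119 133
  138 139]
 [ 88  83  82  82  78  75  76  74  67  70  68  72  76  77  86 114 132 138
  139 138]
 [ 89  83  82  82  77  75  76  76  67  66  70  72  77  85 108 130 139 140
  137 
[... 577 characters left out ...]
 65  65  65
   64  67]
 [ 87  84  84  84  80  82  98 122 137 141 141 132 102  77  66  64  65  65
   65  67]
 [ 93  88  87  85  83  94 122 137 141 141 133 112  82  70  66  65  66  65
   65  76]]
green []
[183 214 180 109 168 215 214 211 179 127 135 155 155 155 155 154 145 109
 122 115 112 153 165 164 164 165]
[(199, np.float64(645.6)), (199, np.float64(636.7)), (199, np.float64(634.8)), (205, np.float64(630.9)), (205, np.float64(623.0)), (205, np.float64(621.3)), (209, np.float64(621.2)), (209, np.float64(613.9)), (209, np.float64(612.3)), (210, np.float64(618.7)), (210, np.float64(611.6)), (210, np.float64(610.0)), (211, np.float64(616.3)), (211, np.float64(609.3)), (211, np.float64(607.8))]
```

Run:
```python
from h import *
s=cam('side')
a=cv2.imread('pics/side0.png').astype(int)
d=a[...,2]-a[...,1];print(d[198:216,314:328])
for u,v in((321.5,208.5),(322,208.5),(321.5,209)):
  p,r=ray(s,u,v);k=(618-p[0])/r[0];print(u,v,p+r*k,onz(s,u,v,50))
print(proj(s,(618,-105,50)),proj(s,(618,-110,80)),proj(s,(618,-142,10)),proj(s,(618,-66,10)))
```

```text
[[  2   1   1   1   1   1   1   1  -1 -21 -16  -3   1   0]
 [  1   1   2   1   1   2   1   2  -6 -37 -22  -3   1   2]
 [  1   1   1   1   0   2   2   1  -6 -23 -14  -1   1   1]
 [  1   1   1   1   2   2   3   1  -7 -18  -8   0   1   1]
 [  1   1   1   2   1   2   3   2  -3  -9  -2   2   2   2]
 [  2   1   1   1   1   2   3   2   1   1   2   2   2   1]
 [  1   1   2   2   2   2   3   3   3   2   2   2   2   1]
 [  2   2   1   2   2   1   2   3   2   3   2   2   1   1]
 [  1   2   1   2   1   2   2   3   2   2   2   2   2   1]
 [  1   2   2   2   2   2   2   3   2   2   2   2   1   1]
 [  2   1   2   2   2   2   2   2   1   3   3   2   2   2]
 [  1   2   2   2   1   2   2   1   3   2   2   3   2   2]
 [  1   2   1   2   2   2   2   3   3   2   2   2   1   1]
 [  2   2   2   2   2   2   2   2   2   2   2   1   1  -1]
 [  2   2   3   2   2   1   2   3   2   2   1   2   0  -1]
 [  2   1   2   3   1   2   3   2   2   2   2  -1  -2  -2]
 [  1   2   2   2   3   2   3   2   2   2   0  -2  -2  -2]
 [  2   2   3   2   2   3   2   2   2   0  -1  -3  -2  -2]]
321.5 208.5 [ 618.         -103.46852799   49.40376207] [ 617.57964513 -102.59785739   50.        ]
322 208.5 [ 618.         -107.14909331   47.39806634] [ 616.17035428 -103.34703352   50.        ]
321.5 209 [ 618.         -103.54188023   47.48930927] [616.23430718 -99.88440685  50.        ]
(np.float64(321.71610663532965), np.float64(208.11825581879805)) (np.float64(322.58097116378184), np.float64(199.30321115045564)) (np.float64(326.47705637451253), np.float64(213.24840418213324)) (np.float64(316.0579868261057), np.float64(224.52735439381374))
```

step_arm(commands=[[[-4,-0.5,0,0,0,-19.7],[-8,-1,0,0,0,-19.7],[-12,-1.6,0,0,0,-19.7],[-16,-2.2,0,0,0,-19.7],[-20,-2.8,0,0,0,-19.7],[-24,-3.4,2,0,0,-19.7],[-28,-4,5,0,0,-19.7],[-30.4,-4.2,8,0,0,-19.7],[-30.4,-4.2,8,0,0,-19.7],[-30.4,-4.2,8,0,0,-19.7]]], hand=0.5)

```text
clock: 60.25
eef_pos: [433.5, -113.1, 114.1]
eef_rot: [[-0.332, 0.943, -0.007], [0.943, 0.332, 0.002], [0.004, -0.006, -1.0]]
contact_force: [-0.7, -0.8, -0.8]
finger_gap: 42.6
gripper_force: 0.0
```

Run:
```python
from h import *
o=bot.get_obs();print(o['eef_pos'],o['eef_rot'][:,0])
s=cam('side');h=cv2.cvtColor(s['pixels'],cv2.COLOR_BGR2HSV).astype(int)
m=((abs(h[...,0]-12)<8)&(h[...,1]>170)&(h[...,2]>110)).astype(np.uint8);m[:210]=0;m[260:]=0;m[:,:355]=0;m[:,400:]=0
k,l,st,ct=cv2.connectedComponentsWithStats(m)
for i in range(1,k):
  if st[i][4]>15:print(st[i],ct[i],onz(s,*ct[i],14))
```

```text
[ 433.4977505  -113.14830055  114.12611041] [-0.33212373  0.94322699  0.00408302]
[374 227   3   8  23] [374.95652174 230.34782609] [ 437.87773456 -117.31853551   14.        ]
```

step_arm(commands=[[[0,0.2,3,0,0,0],[0.1,0.4,6,0,0,0],[0.1,0.4,8.5,0,0,0],[0.1,0.4,9.5,0,0,0],[0.1,0.4,9.5,0,0,0],[0.1,0.4,9.5,0,0,0],[0.1,0.4,9.5,0,0,0]]])

```text
clock: 60.88
eef_pos: [442.2, -106.8, 25.2]
eef_rot: [[-0.338, 0.941, 0.002], [0.941, 0.338, -0.0], [-0.001, 0.002, -1.0]]
contact_force: [0.1, 0.8, -0.2]
finger_gap: 42.5
gripper_force: 0.0
```

step_arm(commands=[[[-0.15,-0.6,0.5,0,0,0],[-0.15,-0.6,1,0,0,0],[-0.15,-0.6,1.4,0,0,0],[-0.15,-0.6,1.4,0,0,0],[-0.15,-0.6,1.4,0,0,0],[-0.15,-0.6,1.4,0,0,0]]])

```text
clock: 61.38
eef_pos: [435.9, -110.3, 9.8]
eef_rot: [[-0.338, 0.941, 0.0], [0.941, 0.338, 0.0], [0.0, 0.0, -1.0]]
contact_force: [0.4, -1.1, 1.0]
finger_gap: 42.8
gripper_force: 0.0
```

step_arm(commands=[[[0,0.05,0.2,0,0,0],[0,0.05,0.4,0,0,0],[0,0.05,0.6,0,0,0],[0,0.05,0.6,0,0,0],[0,0.05,0.6,0,0,0]]])

```text
clock: 61.8
eef_pos: [436.2, -110.1, 3.5]
eef_rot: [[-0.338, 0.941, -0.0], [0.941, 0.338, 0.0], [0.0, -0.0, -1.0]]
contact_force: [-0.0, 0.1, -0.2]
finger_gap: 42.6
gripper_force: 0.0
```

step_arm(commands=[[[0,0,0,0,0,0],[0,0,0,0,0,0],[0,0,0,0,0,0],[0,0,0,0,0,0],[0,0,0,0,0,0],[0,0,0,0,0,0]]], hand=0, squeeze=35)

```text
clock: 62.3
eef_pos: [436.4, -110.2, 3.9]
eef_rot: [[-0.338, 0.941, 0.0], [0.941, 0.338, -0.0], [-0.0, 0.0, -1.0]]
contact_force: [-2.0, 0.6, 4.7]
finger_gap: 14.6
gripper_force: 34.4
```

step_arm(commands=[[[0,0,-3,0,0,0],[0,0,-6,0,0,0],[-0.2,1,-9,0,0,7],[-0.4,2,-11.6,0,0,14],[-0.6,3,-11.6,0,0,21],[-0.7,3.4,-11.6,0,0,28],[-0.7,3.4,-11.6,0,0,35],[-0.7,3.4,-11.6,0,0,42],[-0.7,3.4,-11.6,0,0,49],[-0.7,3.4,-11.6,0,0,56]]])

```text
clock: 63.13
eef_pos: [470.5, -105.3, 119.4]
eef_rot: [[0.596, 0.803, -0.0], [0.803, -0.596, 0.0], [-0.0, -0.0, -1.0]]
contact_force: [-0.4, 0.4, -0.9]
finger_gap: 14.5
gripper_force: 34.4
```

step_arm(commands=[[[0,0,0,0,0,7],[0,0,0,0,0,14],[0,0,0,0,0,21],[0,0,0,0,0,28],[0,0,0,0,0,35],[0,0,0,0,0,42],[0,0,0,0,0,49],[0,0,0,0,0,55],[0,0,0,0,0,55],[0,0,0,0,0,55]]])

```text
clock: 63.97
eef_pos: [470.6, -105.3, 119.5]
eef_rot: [[1.0, -0.018, -0.0], [-0.018, -1.0, 0.0], [-0.0, -0.0, -1.0]]
contact_force: [0.3, 0.3, -0.3]
finger_gap: 14.5
gripper_force: 34.4
```

Run:
```python
from h import *
o=bot.get_obs();print(o['eef_pos'],o['eef_rot'].round(4).tolist(),o['finger_gap'],o['contact_force'])
t=cam('top');s=cam('side');p=o['eef_pos']+np.array([0,0,8])
for n,c in(('t',t),('s',s)):
  print(n,[np.round(proj(c,p+np.array([d,-0.012*d,0])),1).tolist() for d in(38,64,90)])
  cv2.imwrite(f'pics/st_{n}.png',c['pixels'])
a=t['pixels'];u,v=proj(t,p+np.array([64,-1,0]));u,v=int(round(u)),int(round(v))
print(v-16,u-7);print(cv2.cvtColor(a,cv2.COLOR_BGR2GRAY)[v-16:v+10,u-7:u+8])
h=cv2.cvtColor(s['pixels'],cv2.COLOR_BGR2HSV).astype(int);m=(abs(h[...,0]-12)<8)&(h[...,1]>170)&(h[...,2]>90)
u,v=proj(s,p);q=np.argwhere(m);q=q[(abs(q[:,0]-v)<25)&(abs(q[:,1]-u)<25)];print('s',u,v,q.tolist()[:60])
```

```text
[ 470.57656602 -105.2759983   119.52911874] [[0.9998, -0.0185, -0.0003], [-0.0185, -0.9998, 0.0001], [-0.0003, -0.0001, -1.0]] 14.539854831613017 [ 0.33883836  0.32391756 -0.30111438]
t [[380.9, 255.2], [380.7, 243.2], [380.4, 231.2]]
s [[354.8, 195.0], [346.9, 193.0], [339.2, 190.9]]
227 374
[[ 66  65  66  66  65  64  64  65  65  64  60  63  57  56  64]
 [ 64  65  62  63  65  64  62  61  60  59  57  59  56  56  64]
 [ 64  62  61  64  63  63  61  58  58  57  56  57  56  55  64]
 [ 65  66  65  63  64  63  63  57  58  60  55  56  56  55  64]
 [ 65  64  64  65  64  65  63  60  57  62  59  57  55  55  63]
 [ 65  65  64  65  64  65  65  63  59  61  61  55  54  56  65]
 [ 64  65  64  67  66  66  67  66  59  64  59  56  56  56  65]
 [ 62  64  64  65  64  86 150 143  57  62  55  55  55  54  63]
 [ 64  62  63  65  62  99 184 176  54  56  57  54  55  55  60]
 [ 64  63  63  64  65  97 180 177  55  55  56  55  53  53  60]
 [ 62  61  62  62  61  93 178 182  52  55  55  54  56  53  58]
 [ 63  61  61  62  61  94 180 182  55  54  54  54  56  54  59]
 [ 63  63  63  62  60  95 180 183  57  55  55  54 
[... 423 characters left out ...]
9 117  78  57  56  58  59  65]
 [206 204 194 119 118 115  96 111 123  65  57  56  56  58  66]
 [208 203 163 122 119 118  97 108 112  57  57  56  58  58  66]
 [171 164 121 123 124 119  96 103  82  58  58  57  57  57  64]
 [122 121 119 123 126 120  97 101  59  58  58  58  59  56  61]
 [123 120 119 123 124 109  80  82  58  57  56  59  58  57  62]
 [125 125 124 123 120  91  56  56  58  57  57  58  63  57  60]]
s 366.4299081616973 198.1121326436745 [[197, 370], [197, 371], [197, 372], [198, 370], [198, 371], [198, 372], [198, 373], [198, 374], [198, 375], [199, 369], [199, 370], [199, 371], [199, 372], [199, 373], [199, 374], [199, 375], [200, 372], [200, 373], [200, 374], [200, 379], [201, 379]]
```

Run:
```python
import cv2,numpy as np
g=cv2.cvtColor(cv2.imread('pics/st_s.png'),cv2.COLOR_BGR2GRAY)
print('cols 334..366');print(g[184:202,334:367])
```

```text
cols 334..366
[[187 177 151 122 101  95  93  91  86  85  87  87  85  87  91  94  96  96
   96  95  94  90  87  68  54  49  48  50  50  50  50  50  52]
 [183 155 120 101  95  93  93  92  87  85  87  87  84  83  84  87  92  96
   96  97  97  93  88  70  54  50  49  50  50  51  50  50  51]
 [169 132 103  96  95  94  94  94  88  85  88  88  84  82  82  83  83  91
   95  96  96  94  88  71  56  51  51  51  51  51  50  51  51]
 [142 108  96  94  94  95 100 100  96  94  90  89  86  83  82  82  82  85
   90  95  95  92  87  76  62  53  52  51  51  51  51  50  51]
 [121  99  95  95  94 100 110 109 106 104  98  93  96  90  85  82  82  83
   85  92  93  92  89  80  67  56  53  53  51  52  50  50  52]
 [103  97  95  94  95 110 119 113 105 105 101  99 105 102  92  85  83  83
   85  89  91  90  88  80  66  59  58  59  54  52  50  50  52]
 [ 91  96  96  94  98 115 121 114 102  99  98 100 107 108 103  93  86  84
   84  85  90  88  87  85  70  60  59  62  57  52  50  50  52]
 [ 87  94  94  94 103 114 116 125 129 122 109 104 104 105 107 102  90  84
   84  85  87  86  85  83  70  61  60  65  56  52  51
[... 680 characters left out ...]
2  51  53  58]
 [103  97  96  95  91 102 104 100  97  97 101 101 100 100 108 106  95  88
   85  76  65  60  77  80  81  82  82  76  62  54  52  53  60]
 [ 94  87  86  92  89 101 104 102 102 103 103 105 105 105 104  97  90  88
   87  85  78  74  85  86  83  82  82  82  74  70  65  59  66]
 [ 81  69  68  82  85  99 103 102 103 103 103 104 103 103  96  89  87  88
   87  86  87 108 126 120 107  93  88  87  84  85  80  73  80]
 [ 67  63  62  68  79  98 103 102 102 104 103 103 103 102  92  87  87  87
   87  87  99 147 172 167 155 137 132 120 101  90  87  87  89]
 [ 67  67  65  67  74  96 103 103 103 104 103 103 103 103  92  86  87  87
   86  86 108 151 172 177 177 170 176 168 144 131 120 115  98]]
```

step_arm(commands=[[[1.5,-0.15,3,0,0,0],[3,-0.15,6,0,0,0],[4,-0.15,7.8,0,0,0],[4.5,-0.15,7.8,0,0,0],[4.5,-0.15,7.8,0,0,0],[4.5,-0.15,7.8,0,0,0],[4.5,-0.15,7.8,0,0,0]]])

```text
clock: 64.65
eef_pos: [516.2, -105.0, 43.2]
eef_rot: [[1.0, -0.021, 0.002], [-0.021, -1.0, -0.001], [0.002, 0.001, -1.0]]
contact_force: [-0.4, -0.4, 0.5]
finger_gap: 14.7
gripper_force: 34.4
```

Run:
```python
from h import *
o=bot.get_obs();print(o['eef_pos'],o['eef_rot'][:,0],o['contact_force'])
t=cam('top');s=cam('side')
p=o['eef_pos']+np.array([0,0,8]);print(proj(t,p+[84,-1.5,0]),proj(s,p+[84,-1.5,0]),proj(s,(618,-105,49.5)),proj(t,(618,-105,49.5)))
g=cv2.cvtColor(s['pixels'],cv2.COLOR_BGR2GRAY);print(g[198:220,312:340])
```

```text
[ 516.16366993 -104.99163587   43.19621526] [ 0.99976919 -0.0214179   0.0016835 ] [-0.36100513 -0.38156875  0.54033789]
(np.float64(375.37214906087513), np.float64(216.18546584263612)) (np.float64(326.95319350288383), np.float64(208.96263552842723)) (np.float64(321.7134016012234), np.float64(208.25170622748254)) (np.float64(374.3905233484066), np.float64(208.68221768649383))
[[208 203 185 158 137 130 129 126 119 100  81  81  72  70  72  94 115 111
  112 130 125 101  96  86  82  84  85  88]
 [201 185 158 137 130 128 127 120 101  80  69  86  76  70  72  91 103 103
  105 116  99  85  82  71  67  77  84  91]
 [184 156 137 130 129 127 119 101  80  64  63  74  72  70  72  89  98 100
   96  90  80  72  67  63  62  68  79  95]
 [154 132 128 128 127 120 101  83  65  58  62  73  70  70  73  93  99  98
   92  81  74  68  63  61  63  68  75  96]
 [122 109 114 116 116 100  84  76  62  56  62  70  71  70  73  93  99  99
   91  78  72  67  64  64  65  68  75  98]
 [100  88  91  93  92  83  76  76  63  58  63  68  70  70  74  93  99 100
   89  80  72  67  66  65  66  67  76  98]
 [ 97  85  84  83  8
[... 1152 characters left out ...]
 90  86  85  85  81  80  80  79  78  77  78  81  84  93  96  95  93  88
   75  63  60  63  65  73  79  80  70  60]
 [ 91  85  86  85  81  80  79  79  79  77  83  98 112 116 102  95  88  75
   63  59  58  59  59  61  62  64  64  61]
 [ 93  86  85  85  81  80  80  79  79  83 102 126 140 139 112  94  77  64
   60  58  59  58  58  58  58  59  59  58]
 [ 92  86  86  86  82  80  79  80  83  97 125 141 145 141 111  88  69  61
   59  58  61  60  58  58  58  59  59  59]
 [ 92  86  85  86  82  80  80  84 100 122 140 145 143 129 100  74  63  62
   60  62  73  70  62  58  58  58  58  59]
 [ 92  86  86  87  83  81  85 102 126 141 146 144 131 100  74  65  62  62
   63  66  84  81  65  58  59  59  59  59]]
```

step_arm(commands=[[[0,0,0.2,0,0,0],[0.5,0,0.2,0,0,0],[1,0,0.2,0,0,0],[1.5,0,0.2,0,0,0],[2,0,0.2,0,0,0],[2.4,0,0.2,0,0,0],[2.4,0,0.2,0,0,0],[2.4,0,0.2,0,0,0]]])

```text
clock: 65.42
eef_pos: [539.8, -105.2, 39.5]
eef_rot: [[1.0, -0.022, -0.0], [-0.022, -1.0, 0.0], [-0.0, -0.0, -1.0]]
contact_force: [-0.5, 1.0, -0.7]
finger_gap: 14.5
gripper_force: 34.4
```

step_arm(commands=[[[0.1,0,0,0,0,0],[0.2,0,0,0,0,0],[0.3,0,0,0,0,0],[0.3,0,0,0,0,0],[0.3,0,0,0,0,0]]])

```text
clock: 65.83
eef_pos: [542.7, -105.4, 39.8]
eef_rot: [[1.0, -0.022, 0.0], [-0.022, -1.0, 0.0], [0.0, -0.0, -1.0]]
contact_force: [0.5, 0.1, 0.5]
finger_gap: 14.2
gripper_force: 34.4
```

step_arm(commands=[[[0.1,0,-0.1,0,0,0],[0.2,0,-0.1,0,0,0],[0.3,0,-0.1,0,0,0],[0.3,0,-0.1,0,0,0]]])

```text
clock: 66.17
eef_pos: [545.4, -105.5, 40.5]
eef_rot: [[1.0, -0.022, -0.001], [-0.022, -1.0, 0.0], [-0.001, -0.0, -1.0]]
contact_force: [-2.9, 0.7, -0.4]
finger_gap: 14.5
gripper_force: 34.4
```

step_arm(commands=[[[0.1,0,0,0,0,0],[0.2,0,0,0,0,0],[0.3,0,0,0,0,0],[0.3,0,0,0,0,0]]])

```text
clock: 66.5
eef_pos: [548.5, -105.6, 40.6]
eef_rot: [[1.0, -0.022, -0.001], [-0.022, -1.0, 0.0], [-0.001, -0.0, -1.0]]
contact_force: [-4.5, 0.4, 0.5]
finger_gap: 14.9
gripper_force: 34.4
```

step_arm(commands=[[[0.1,0,0,0,0,0],[0.2,0,0,0,0,0],[0.2,0,0,0,0,0],[0.2,0,0,0,0,0]]])

```text
clock: 66.83
eef_pos: [549.1, -105.6, 40.0]
eef_rot: [[1.0, -0.022, -0.003], [-0.022, -1.0, 0.0], [-0.003, -0.0, -1.0]]
contact_force: [-6.8, 0.2, 0.6]
finger_gap: 14.4
gripper_force: 34.5
```

step_arm(commands=[[[0.1,0,0,0,0,0],[0.2,0,0,0,0,0],[0.2,0,0,0,0,0],[0.2,0,0,0,0,0],[0.2,0,0,0,0,0],[0.2,0,0,0,0,0]]])

```text
clock: 67.33
eef_pos: [549.3, -105.6, 39.4]
eef_rot: [[1.0, -0.022, -0.007], [-0.022, -1.0, 0.0], [-0.007, -0.0, -1.0]]
contact_force: [-13.4, 1.0, 0.9]
finger_gap: 14.5
gripper_force: 34.6
```

step_arm(commands=[[[-1,0,0,0,0,0],[-2,0,0,0,0,0],[-3.5,0,0,0,0,0],[-5,0,0,0,0,0],[-7,0,-1,0,0,0],[-8.5,0,-4,0,0,0],[-8.5,0,-7,0,0,0],[-8.5,0,-7,0,0,0],[-8.5,0,-7,0,0,0]]])

```text
clock: 68.08
eef_pos: [469.5, -104.3, 113.0]
eef_rot: [[1.0, -0.022, 0.006], [-0.022, -1.0, -0.002], [0.006, 0.002, -1.0]]
contact_force: [1.0, 0.1, -1.3]
finger_gap: 14.5
gripper_force: 34.4
```

step_arm(commands=[[[-0.5,1,0,0,0,-7],[-1,2,0,0,0,-14],[-1.5,3,0,0,0,-21],[-1.9,4,0,0,0,-28],[-1.9,4.7,0,0,0,-35],[-1.9,4.7,0,0,0,-42],[-1.9,4.7,0,0,0,-49],[-1.9,4.7,0,0,0,-56],[-1.9,4.7,0,0,0,-63],[-1.9,4.7,0,0,0,-70]]])

```text
clock: 68.92
eef_pos: [447.6, -150.2, 109.9]
eef_rot: [[0.357, 0.934, 0.0], [0.934, -0.357, 0.0], [0.0, -0.0, -1.0]]
contact_force: [-0.1, -0.2, -0.7]
finger_gap: 14.5
gripper_force: 34.4
```

step_arm(commands=[[[0,0,0,0,0,-7],[0,0,0,0,0,-14],[0,0,0,0,0,-21.2],[0,0,0,0,0,-21.2],[0,0,0,0,0,-21.2],[0,0,0,0,0,-21.2]]])

```text
clock: 69.42
eef_pos: [447.6, -150.2, 110.3]
eef_rot: [[0.005, 1.0, -0.0], [1.0, -0.005, 0.0], [0.0, -0.0, -1.0]]
contact_force: [-0.3, -0.2, -0.4]
finger_gap: 14.5
gripper_force: 34.4
```

step_arm(commands=[[[0,0,3,0,0,0],[0,0,6,0,0,0],[0,0,8,0,0,0],[0,0,9,0,0,0],[0,0,9.6,0,0,0],[0,0,9.6,0,0,0],[0,0,9.6,0,0,0]]])

```text
clock: 70.0
eef_pos: [448.4, -150.4, 15.5]
eef_rot: [[0.002, 1.0, 0.001], [1.0, -0.002, -0.0], [-0.0, 0.001, -1.0]]
contact_force: [0.2, 0.0, -0.8]
finger_gap: 14.3
gripper_force: 34.4
```

Contact expected at TCP ≈ 4.

step_arm(commands=[[[0,0,0.2,0,0,0],[0,0,0.4,0,0,0],[0,0,0.6,0,0,0],[0,0,0.8,0,0,0],[0,0,0.8,0,0,0],[0,0,0.8,0,0,0]]])

```text
clock: 70.5
eef_pos: [447.6, -150.3, 6.7]
eef_rot: [[0.001, 1.0, -0.0], [1.0, -0.001, 0.0], [0.0, -0.0, -1.0]]
contact_force: [0.4, 1.0, 0.1]
finger_gap: 14.6
gripper_force: 34.4
```

step_arm(commands=[[[0,0,0.1,0,0,0],[0,0,0.2,0,0,0],[0,0,0.2,0,0,0],[0,0,0.2,0,0,0]]])

```text
clock: 70.83
eef_pos: [447.6, -150.3, 4.6]
eef_rot: [[0.001, 1.0, -0.0], [1.0, -0.001, 0.0], [0.0, -0.0, -1.0]]
contact_force: [0.1, 0.2, 0.3]
finger_gap: 14.4
gripper_force: 34.4
```

step_arm(commands=[[[0,0,0.05,0,0,0],[0,0,0.1,0,0,0],[0,0,0.1,0,0,0],[0,0,0.1,0,0,0]]])

```text
clock: 71.17
eef_pos: [447.8, -150.3, 3.9]
eef_rot: [[0.001, 1.0, 0.0], [1.0, -0.001, -0.0], [-0.0, 0.0, -1.0]]
contact_force: [-1.9, -0.3, 4.0]
finger_gap: 15.0
gripper_force: 34.9
```

step_arm(commands=[[[0,0,0,0,0,0],[0,0,0,0,0,0],[0,0,0,0,0,0],[0,0,0,0,0,0],[0,0,0,0,0,0],[0,0,0,0,0,0]]], hand=0.5)

```text
clock: 71.67
eef_pos: [447.7, -150.3, 3.7]
eef_rot: [[0.001, 1.0, -0.0], [1.0, -0.001, 0.0], [0.0, -0.0, -1.0]]
contact_force: [-0.2, -0.1, -0.7]
finger_gap: 42.8
gripper_force: 0.0
```

step_arm(commands=[[[0,0,-3,0,0,0],[0,0,-7,0,0,0],[0,0,-11,0,0,0],[0,0,-15,0,0,0],[4,0,-19,0,0,0],[8,0,-20,0,0,0],[12,0,-20,0,0,0],[16,0,-20,0,0,0],[20,0,-20,0,0,0],[24,0,-20,0,0,0]]])

```text
clock: 72.5
eef_pos: [447.6, 86.1, 204.2]
eef_rot: [[0.001, 1.0, 0.001], [1.0, -0.001, -0.001], [-0.001, 0.001, -1.0]]
contact_force: [1.4, 0.2, -1.0]
finger_gap: 42.6
gripper_force: 0.0
```

step_arm(commands=[[[4,0,0,0,0,0],[8,0,0,0,0,0],[12,0,0,0,0,0],[12,0,0,0,0,0],[12,0,0,0,0,0],[12,0,0,0,0,0],[12,0,0,0,0,0],[12,0,0,0,0,0]]])

```text
clock: 73.17
eef_pos: [448.4, 202.7, 203.6]
eef_rot: [[0.003, 1.0, 0.0], [1.0, -0.003, -0.001], [-0.001, 0.0, -1.0]]
contact_force: [-0.2, 0.2, -0.5]
finger_gap: 42.6
gripper_force: 0.0
```

Run:
```python
from h import *
o=bot.get_obs();print(o['clock'],o['eef_pos'])
t=cam('top');s=cam('side');a=t['pixels'];h=cv2.cvtColor(a,cv2.COLOR_BGR2HSV).astype(int);H,S,V=h[...,0],h[...,1],h[...,2]
m=((abs(H-16)<6)&(S>190)&(V>140)).astype(np.uint8);m[:,:340]=0;m[:200]=0
k,l,st,ct=cv2.connectedComponentsWithStats(m)
for i in range(1,k):
  if st[i][4]>40:
    r=cv2.minAreaRect(np.argwhere(l==i)[:,::-1].astype(np.float32));print('sty',st[i],[np.round(onz(t,*p,16)[:2],1).tolist() for p in cv2.boxPoints(r)])
print('saddle mark',[x for x in marks('top',t) if 400<x[1]<440])
b=cv2.imread('pics/top0.png')
m=(V<115).astype(np.uint8);m[:190]=0;m[305:]=0;m[:,:438]=0;m[:,530:]=0
k,l,st,ct=cv2.connectedComponentsWithStats(m);i=1+st[1:,4].argmax();print('tin',st[i])
# bystanders unchanged?
for n,(u0,v0,u1,v1) in dict(tuna=(295,158,330,198),).items():print(n,np.abs(a[v0:v1,u0:u1].astype(int)-b[v0:v1,u0:u1]).mean())
c=cv2.imread('pics/side0.png')
for n,(u0,v0,u1,v1) in dict(mug=(288,325,334,385),glass=(222,238,252,280),tuna=(264,216,292,244)).items():print(n,np.abs(s['pixels'][v0:v1,u0:u1].astype(int)-c[v0:v1,u0:u1]).mean())
ys=[x for x in marks('side',s)];print(ys)
hs=cv2.cvtColor(s['pixels'],cv2.COLOR_BGR2HSV).astype(int);mm=(abs(hs[...,0]-24)<8)&(hs[...,1]>100)&(hs[...,2]>60);q=np.argwhere(mm);print('rack D mark',[x for x in q.tolist() if 312<x[1]<330 and 254<x[0]<268],np.round(proj(s,(480,195.3,100)),1))
```

```text
73.1667 [448.42679161 202.71176824 203.62496592]
sty [381 277  27   7 155] [[455.2, -119.1], [457.1, -181.6], [443.6, -181.8], [441.6, -119.4]]
saddle mark [(33, np.float64(420.6), np.float64(223.0))]
tin [ 449  190   65  105 4716]
tuna 13.885
mug 4.581521739130435
glass 6.035714285714286
tuna 4.836309523809524
[(5, np.float64(319.0), np.float64(260.6))]
rack D mark [[259, 316], [259, 317], [259, 318], [260, 316], [260, 317], [260, 318], [260, 319], [260, 320], [261, 317], [261, 318], [261, 319], [261, 320], [261, 321], [261, 322], [262, 320], [262, 321], [262, 322]] [318.3 259.5]
```

```bash
python3 -c "
from station import bot
print(bot.sign_off())"
```

```text
the job is handed in; nothing more can be done
None
```

The job is handed in at about 73 s; `sign_off` returned no verdict. By my last camera check, the two heavy wheels are in the tin, one true wheel is in the saddles, and the other stands in the rack. The reset button was pressed until the force rose past its stop, the stylus is back on the mat, and the mug, glass and food tin look unmoved.

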